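Clamp a bush in the split vee block with the draw latch

ROBOT

A 6-joint arm with a two-finger parallel gripper is mounted at the origin on a cart in front of the work surface, level with it; the furniture and walls round the work are solid. World frame = base frame: x ahead of the robot, y to its left, z up, the work surface at z = 0. Lengths are in m, angles in degrees, forces in N, time in s.
With the tool pointing down it reaches from about 0.4 to 0.825 m from the base axis. Payload 7 kg.
Tool frame: the origin (TCP) lies at the very end of the fingers, on their centre line; the grasp point (between the pads) lies 19 mm behind it; z points along the fingers, y is the direction in which the jaws open and shut (so a half turn about z gives the same grasp; the last joint's range is limited). The gripper opens to 88 mm and grips with 3 to 60 N. Pads are 19 mm wide; open, the fingers measure 130 mm over their backs; the gripper's body (78 mm by 193 mm) begins 47 mm behind the grasp point.
Start: joints at [-48.409, 20.546, 0.682, 0, -70.136, -16.507], TCP at [0.286, -0.611, 0.227] pointing down, gripper open.
Joint ranges: [-176.03, 176.03], [-82.01, 121.73], [-58.28, 71.71], [-173.87, 95.51], [-174.79, -0.11], [-173.66, 173.66]. Speed limits (degrees/s): [136.94, 136.94, 172.46, 180, 180, 180].

INTERFACE

Orientations are given as [roll, pitch, yaw] about the fixed x, y, z axes, in that order (R = Rz(yaw) Ry(pitch) Rx(roll)).
In Python, from plant import telemetry, snapshot, calibration, workorder gives the robot as it stands. The module is installed in compiled form; this text tells all that it offers.
- The arm moves only by the tool step_arm, never from a script. Its argument "plan" is text: rows parted by semicolons, each of 7 numbers parted by spaces: the finger opening in cm, from 0 to 8.76, then the shift along the tool's x, y, z in cm, then the turn, a rotation vector about the tool's x, y, z in degrees. A call has 1 to 12 rows; each row shifts and turns the commanded pose from where the row before left it, along the tool's axes as they then stand; what a row does not reach is not made up. A row lasts 1/12 s, in which the tool goes at most 41.7 mm and 7.16 degrees, less where a joint would pass 70% of its speed; a pose out of reach is approached as far as the arm can. A call with a gripper value outside its range is refused whole. The fingers move at their own pace and stop on an object; the grip force is fixed at half the most. Time passes only in rows, so rows that do not move let the fingers close. It gives the time, the measured TCP pose, the force and the opening at its end, in the units of the state.
- telemetry.get_obs(): the state, without advancing time (a new reading comes with each control period).
- snapshot(name): name is "scene" or "top" or "wrist"; returns the picture (420x560x3 uint8, blue, green, red); there is no depth.
- calibration(name): a dict with "K" (3x3 intrinsics, pixels), "k1" (the pictures are not rectified: a ray, as slopes to the right and down, at radius r is drawn at 1 + k1 r^2 times it, then the intrinsics apply), "camera_from_world" (4x4, takes a point from world to camera coordinates). Camera axes: x right, y up, looking along -z (the intrinsics and any distortion apply to the point x, -y, -z); pixel columns grow to the right and rows downward; lengths in m; the calibration is good to about 2 mm. A picture is of the moment at which its call begins: read the wrist's pose just before it. calibration takes no time and is no camera call; for the wrist camera it gives the pose at the moment of the call.
- workorder.close_job(): hands the job in, once; it reports no verdict.
The state is a dict: "clock": time; "joint_pos": joint angles; "qvel": joint speeds; "tau": joint torques, N m; "tool_pos": TCP position; "orientation": TCP orientation; "force": force on the tool from outside, world axes, zero at the start; "moment": the same for the moment, N m; "opening": finger opening in m.
Only numpy, scipy, OpenCV 4.12 (cv2) and the standard library are available. Lean on these libraries where they do the work, as an engineer would, in place of code of your own. Each camera call takes 0.05 s, during which the arm holds its last target.

TASK

Clamp the steel bush upright between the two vee jaws of the block: slide the loose jaw up against it, hook the claw of the draw latch over the keeper on that jaw while the latch lever is still raised, then swing the lever right down past centre so that it stays down by itself and the bush is gripped. Leave the other things on the bench where they are.

Things in the scene. Friction and masses are not known exactly. Their poses are not given: they have to be found in the camera images.
- fixture: The split vee block, fixed to the bench: base plate 235x104 mm, 12 mm high. Origin on the bench under its middle line. Axes: x from the sliding jaw towards the lever end, y across, z up. Fixed half: x 0 to 88 mm, top at z 42. The sliding jaw runs at x < 0 between two guide strips (top z 24, inner faces y +-40, x -110 to -10).
- jaw: Sliding jaw: aluminium block 36 mm long in x, 76 wide, top at z 42, keeper plate on its outer (-x) face; beyond that only base plate and guide strips. Origin and axes as fixture's when both vees bear on the bush; starts 16 to 28 mm out to -x. Push the keeper plate to +x to slide it (3 N friction; stays where left).
- keeper (a point): Keeper: upright steel plate, 28 mm wide, 8 thick, from z 30 to a free top edge at z 66.5 (5 mm above this point). This point: middle of its outer face (to -x, away from the bush), z 61.5. Axes as fixture's. At fixture x -44 when the bush is clamped. The claw's lip must hang on the -x side of this face, its bridge over the top edge.
- lever_hinge (a point): Hinge axis of the latch lever, along fixture y, at fixture x 45, y 0, z 64 mm. Axes as fixture's.
- lever (a joint): Lever, rad: 0 = down, level, pointing to +x (stop); grows as it is raised and swung over to the keeper; 1.57 upright; stop 2.3. Starts raised; 0.06 N m friction holds it. Hooked with the jaw home it goes taut at about 1.1; from there it needs up to about 5 N at the tip. The claw's pivot passes centre about 0.2 before the stop, and the lever then stays down.
- lever_tip (a point): Middle of the cross bar (9 mm diameter, 30 long in y) at the lever's tip, 68 mm from the hinge. The handle is a flat bar 26 mm wide, 5 thick, from 18 to 68 mm from the hinge; closed, its top face is 3 mm above the hinge height, and its tip overhangs the block's end.
- claw (a joint): Claw angle relative to the lever, rad, stop 2.75. (claw - lever) = elevation of the claw, pointing from its pivot to -x: 0 level, 1.57 straight up. Starts standing up; 0.03 N m friction holds it. Its pivot sits on the lever 12 mm from lever_hinge, at angle (lever - 0.21) above +x.
- claw_bar (a point): Finger bar at the claw's free end: steel, 10 mm diameter, 30 long along fixture y; pinch its two end faces (30 mm) or push it. Point: its centre, 110 mm from the claw's pivot. It moves only in the block's middle plane (y 0), 99 to 122 mm from the lever_hinge axis; lever and claw follow, and the bar turns in the grasp.
- claw_lip (a point): Middle of the inner face (to the pivot) of the claw's turned-down lip, 97 mm from the pivot; claw level: 13 mm nearer the pivot than claw_bar, 3 mm lower. Lip 5 mm thick, 30 wide, reaching 9 mm below this point; the bridge's underside is 6 mm above it. With lever near 2.2 and claw level it stands about 13 mm beyond the clamped keeper.
- hook: The claw's head (bridge, lip and bar), drawn out of the claw's two side legs up to 7 mm against a spring: 4 N preload, 4 N per mm; this spring makes the clamping force. Origin at the claw's pivot when the spring is relaxed, x axis pointing away from the lip.
- bush: Plain turned steel bush (tube), 22 mm diameter, 34 tall, standing loose on the base plate between the jaws; origin at its underside centre, z 12. It need not be grasped: the vees push and centre it.
- bush_mid (a point): Centre of the bush, half-way up.
- nest (a point): Where bush_mid is when the bush is clamped: fixture x -2, y 0, z 29 mm. Axes as fixture's.
- lap_pot: Bystander: low steel dish 67 mm wide, 30 mm high, behind the block; origin at underside.
- nozzle_nut: Bystander: steel nozzle nut 27 mm wide, 26 mm high, behind the block; origin at underside.
- tweezers: Bystander: steel tweezers 108 mm long, 8 mm high, to the right; origin at underside.
- indicator: Bystander: dial indicator in a holder, 136 mm tall, to the left; origin at underside.
- fluid_jar: Bystander: small brown jar with black cap, 46 mm wide, 71 mm high, to the right; origin at underside.
- test_cylinder: Bystander: black cylinder 48 mm wide, 137 mm tall, far left; origin at underside.
- valve_body: Bystander: black valve body 90 mm long, to the right; origin at underside.

How it is judged (in metres and radians):
On the way:
1. the claw's lip hangs behind the keeper with the lever still raised (x of claw_lip in the frame of keeper between -0.018 and 0.004 m and z of claw_lip in the frame of keeper below 0.007 m and value of joint lever above 0.6 rad), for 0.2 s.
At the end, for the whole second after the job is handed in: Lever within 0.1 rad of its closed stop; claw lip hooked on the keeper (-6 to +4 mm along the block, at most 7 mm above the keeper point); jaw within 3 mm of bearing centrally, pressing on the bush with over 4 N; bush upright within 0.12 rad, at rest, centre within 6 mm of the nest (value of joint lever below 0.1 rad and x of claw_lip in the frame of keeper between -0.006 and 0.004 m and z of claw_lip in the frame of keeper below 0.007 m and x of keeper in the frame of nest above -0.045 m and contact force between jaw and bush above 4 N and distance between bush_mid and nest below 0.006 m and angle between bush_mid's own z axis and vertical below 0.12 rad and linear speed of bush below 0.02 m/s); the robot touches nothing.
It fails at once if a bystander is moved more than 30 mm (distance of any of lap_pot, nozzle_nut, tweezers, indicator, fluid_jar, test_cylinder, valve_body from where it was at the start of the episode above 0.03 m).
It also fails if it takes over 56 s, if anything falls off the work surface, if the arm or the gripper's body presses on something with over 40 N, if the wrist force passes 120 N, or if a joint passes its speed limit or range.

## Working session

There is one attempt and no reset: what is moved stays moved. The work goes in short steps, Python scripts to look and compute and a tool call to move; the robot and the scene stay as the last step left them, time stands still between calls to the robot, and variables do not carry over. Pictures are saved under pics/ and viewed, and the job is handed in when it is done.

Besides the shell and the picture viewer there is one more tool, called after "Call:" as name(argument=value, ...), one argument or row to a line, values as JSON. step_arm: Moves the arm, as the interface text tells. Its arguments: {"type":"object","properties":{"plan":{"type":"string"}},"required":["plan"]}

```bash
mkdir -p pics; ls
python3 - <<'E'
from plant import telemetry, snapshot, calibration
import cv2
o=telemetry.get_obs()
print(o)
for n in ["scene","top","wrist"]:
    c=calibration(n); print(n,c)
    cv2.imwrite(f"pics/{n}0.png",snapshot(n))
E
```

```text
pics
{'clock': 0.0, 'joint_pos': array([-4.84092863e+01,  2.05920640e+01,  6.33885603e-01, -1.99689104e-02,
       -7.01363125e+01, -1.65091144e+01]), 'qvel': array([-0.03134331,  0.01393963,  0.02904198, -0.00352227, -0.0194193 ,
       -0.05912277]), 'tau': array([ 3.86285219e-04, -5.82716346e+01,  2.93060070e+01,  6.99741930e+00,
        6.86577841e-03, -1.55766948e-04]), 'tool_pos': array([ 0.28592759, -0.61090673,  0.22561692]), 'orientation': array([ 1.79904070e+02, -8.85573937e-03, -1.54925194e+02]), 'force': array([ 0.28303506,  1.05945607, -0.33316337]), 'moment': array([ 0.01438067, -0.01917212,  0.00902074]), 'opening': 0.08795235753730686}
scene {'K': array([[383.03523557,   0.        , 276.5776071 ],
       [  0.        , 383.03523557, 208.44599012],
       [  0.        ,   0.        ,   1.        ]]), 'k1': -0.10614885746931173, 'camera_from_world': array([[-0.68261227, -0.73077541,  0.00279178,  0.37685773],
       [ 0.48436544, -0.44957523,  0.75051465, -0.29347929],
       [-0.54720253,  0.51366275,  0.66084792, -0.81978989],
       [ 0.        ,  0.        ,  0.    
[... 435 characters left out ...]
1007469e-03,  9.97020703e-01,
        -9.52900249e-01],
       [ 0.00000000e+00,  0.00000000e+00,  0.00000000e+00,
         1.00000000e+00]])}
wrist {'K': array([[303.97787043,   0.        , 278.86762943],
       [  0.        , 303.97787043, 209.50083143],
       [  0.        ,   0.        ,   1.        ]]), 'k1': -0.06248678747785655, 'camera_from_world': array([[-4.23212686e-01,  9.06029874e-01,  9.43111499e-04,
         6.74848226e-01],
       [-8.71698043e-01, -4.06891782e-01, -2.73096319e-01,
         3.48620885e-02],
       [-2.47049679e-01, -1.16399935e-01,  9.61986232e-01,
        -3.90761849e-01],
       [ 0.00000000e+00,  0.00000000e+00,  0.00000000e+00,
         1.00000000e+00]])}
```

View pics/scene0.png

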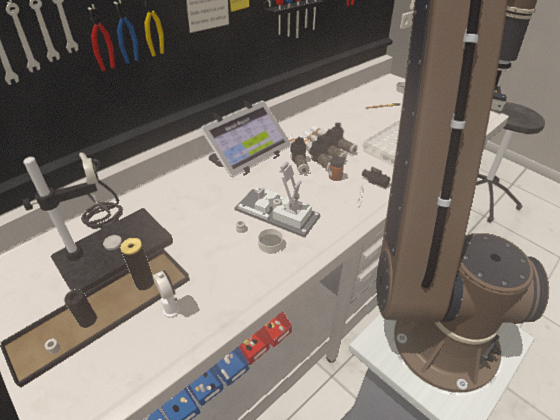

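View pics/top0.png

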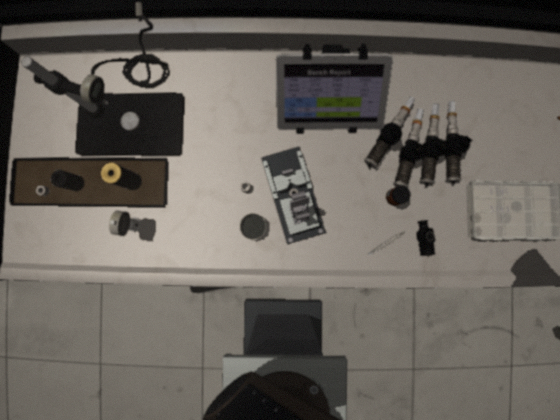

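View pics/wrist0.png

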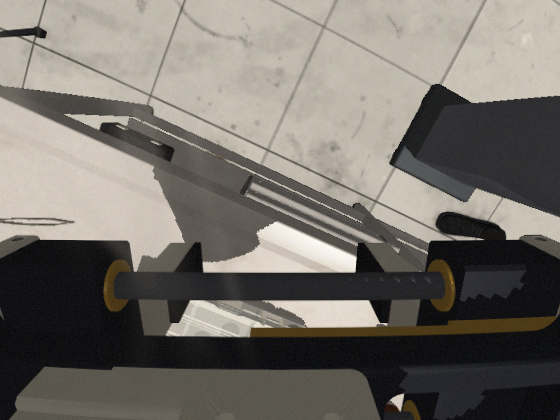

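The top view shows the block at about pixels (262–326, 147–243). The scene view shows it at about (237–320, 165–230) with the latch raised near (290,180). I'll crop and enlarge both.

Run:
```python
import cv2
a=cv2.imread("pics/top0.png")[135:255,235:345]; cv2.imwrite("pics/topc.png",cv2.resize(a,None,fx=5,fy=5,interpolation=cv2.INTER_CUBIC))
a=cv2.imread("pics/scene0.png")[150:255,225:345]; cv2.imwrite("pics/scenec.png",cv2.resize(a,None,fx=5.5,fy=5.5,interpolation=cv2.INTER_CUBIC))
```

```text
(no output)
```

View pics/topc.png

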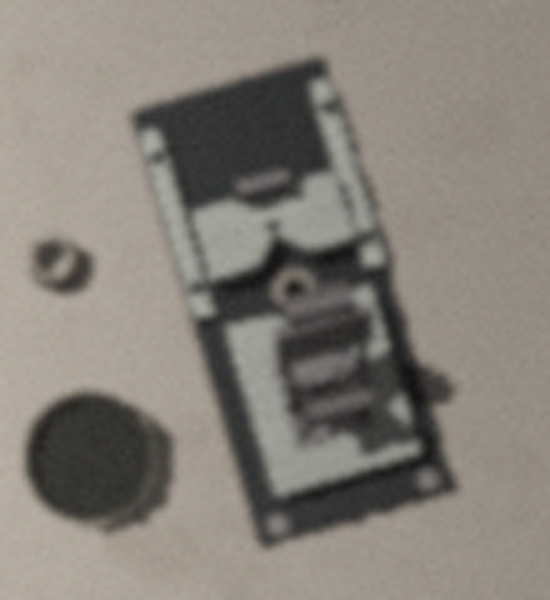

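View pics/scenec.png

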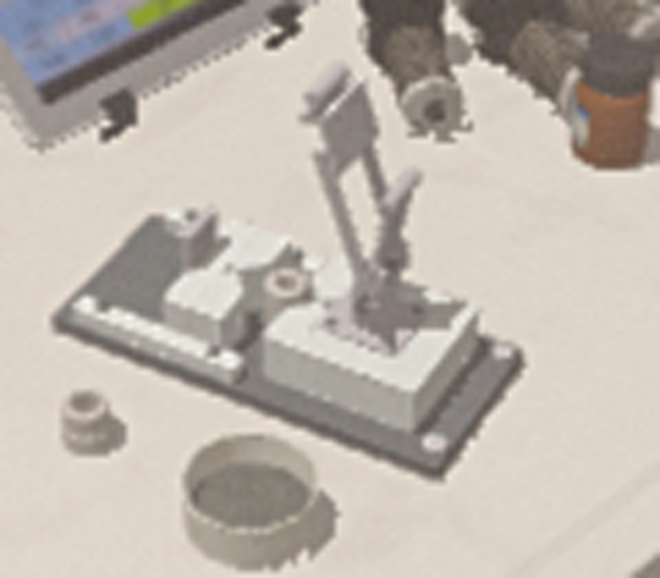

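```bash
cat > h.py <<'E'
import numpy as np, cv2
from plant import telemetry, snapshot, calibration
F=np.diag([1,-1,-1.,1])
def cam(n):
    c=calibration(n); return c["K"],np.array([c["k1"],0,0,0]),F@c["camera_from_world"]
def ray(C,p):
    K,d,M=C; q=cv2.undistortPoints(np.array([[p]],float),K,d)[0,0]
    R=M[:3,:3]; v=R.T@np.array([q[0],q[1],1]); return -R.T@M[:3,3], v/np.linalg.norm(v)
def onz(C,p,z):
    o,v=ray(C,p); return o+v*(z-o[2])/v[2]
def proj(C,P):
    K,d,M=C; P=np.atleast_2d(P).astype(float)
    return cv2.projectPoints(P,cv2.Rodrigues(M[:3,:3])[0],M[:3,3],K,d)[0][:,0]
E
python3 - <<'E'
from h import *
T=cam("top"); S=cam("scene")
def pt(u,v): return (235+(u+.5)/5-.5,135+(v+.5)/5-.5)
def ps(u,v): return (225+(u+.5)/5.5-.5,150+(v+.5)/5.5-.5)
r=lambda a:np.round(a*1000,1)
print("base T",[r(onz(T,pt(*p),.012)) for p in [(135,115),(322,60),(453,488),(263,545)]])
print("half T",[r(onz(T,pt(*p),.042)) for p in [(275,497),(422,452),(230,322),(378,285)]])
print("strip T",[r(onz(T,pt(*p),.024)) for p in [(138,132),(330,80),(190,318),(385,265)]])
print("bush T",r(onz(T,pt(293,288),.046)))
print("keeper T outer edge",r(onz(T,pt(236,186),.0665)),r(onz(T,pt(288,170),.0665)))
print("base S",[r(onz(S,ps(*p),.012)) for p in [(55,318),(160,212),(522,357),(440,470)]])
print("half S",[r(onz(S,ps(*p),.042)) for p in [(264,340),(413,400),(478,313)]])
print("bush S",r(onz(S,ps(286,283),.046)))
print("keeper S ",r(onz(S,ps(178,222),.0665)),r(onz(S,ps(205,208),.0665)))
Cw=cam("wrist")
o=telemetry.get_obs()
from scipy.spatial.transform import Rotation as Ro
R=Ro.from_euler('xyz',o["orientation"],degrees=True).as_matrix()
c=-Cw[2][:3,:3].T@Cw[2][:3,3]
print("cam in tool",r(R.T@(c-o["tool_pos"])), "axes in tool\n",(R.T@Cw[2][:3,:3].T).round(3))
E
```

```text
base T [array([660.8,  65.4,  12. ]), array([691.2, -31.2,  12. ]), array([ 470.1, -100.2,   12. ]), array([440. ,  -3.6,  12. ])]
half T [array([464.2,  -8.7,  42. ]), array([487.3, -81.3,  42. ]), array([550.7,  14.7,  42. ]), array([570.2, -58.8,  42. ])]
strip T [array([649.5,  63.1,  24. ]), array([677.9, -34.9,  24. ]), array([554.3,  35. ,  24. ]), array([582.7, -63.7,  24. ])]
bush T [567.7 -16.3  46. ]
keeper T outer edge [614.9  12.7  66.5] [623.2 -12.6  66.5]
base S [array([659.2,  70.6,  12. ]), array([690.8, -30.8,  12. ]), array([466.5, -91. ,  12. ]), array([437.9,   1.5,  12. ])]
half S [array([544.5,  22.6,  42. ]), array([461.3,  -1.4,  42. ]), array([484.3, -73.2,  42. ])]
bush S [566.4 -13.3  46. ]
keeper S  [624.   11.1  66.5] [623.2  -7.3  66.5]
cam in tool [  73.7   -0.4 -159.1] axes in tool
 [[-0.001 -0.962 -0.273]
 [ 1.    -0.001 -0.001]
 [ 0.001 -0.273  0.962]]
```

Call:
step_arm(
  plan="8.7 0 0 -0.4 0 0 -7.1;8.7 0 0 -0.4 0 0 -7.1;8.7 0 0 -0.4 0 0 -7.1;8.7 0 0 -0.4 0 0 -7.1;8.7 0 0 -0.4 0 0 -7.1;8.7 0 0 -0.4 0 0 -7.1;8.7 0 0 -0.4 0 0 -7.1;8.7 0 0 -0.4 0 0 -7.1;8.7 0 0 -0.4 0 0 -7.1;8.7 0 0 -0.4 0 0 -7.1;8.7 0 0 -0.4 0 0 -7.1;8.7 0 0 -0.4 0 0 -7.1",
)

```text
clock: 1.15
tool_pos: [0.2861, -0.6112, 0.2744]
orientation: [180.0, 0.0, -69.4]
force: [0.0, -0.4, 0.2]
opening: 0.0873
```

Call:
step_arm(
  plan="8.7 0 0 -0.3 0 0 -7.1;8.7 0 0 -0.3 0 0 -7.1;8.7 0 0 -0.3 0 0 -7.1;8.7 0 0 -0.3 0 0 -7.1;8.7 0 0 -0.3 0 0 -7.1;8.7 0 0 -0.3 0 0 -7.1;8.7 0 0 -0.3 0 0 -7.1;8.7 0 0 -0.3 0 0 -7.1;8.7 0 0 -0.3 0 0 -7.1;8.7 0 0 -0.3 0 0 -7.1;8.7 0 0 0 0 0 -7.1;8.7 0 0 0 0 0 -7.1",
)

```text
clock: 2.15
tool_pos: [0.2862, -0.6112, 0.3044]
orientation: [-180.0, 0.0, 15.8]
force: [0.4, 0.2, -0.7]
opening: 0.0872
```

Call:
step_arm(
  plan="8.7 0 0 0 0 0 -1.5;8.7 2.4 -3 0 0 0 0;8.7 2.4 -3 0 0 0 0;8.7 2.4 -3 0 0 0 0;8.7 2.4 -3 0 0 0 0;8.7 2.4 -3 0 0 0 0;8.7 2.4 -3 0 0 0 0;8.7 2.4 -3 0 0 0 0;8.7 2.4 -3 0 0 0 0;8.7 2.4 -3 0 0 0 0;8.7 2.4 -3 0 0 0 0;8.7 2.4 -3 0 0 0 0",
)

```text
clock: 3.15
tool_pos: [0.4423, -0.2168, 0.3047]
orientation: [180.0, -0.0, 17.0]
force: [1.4, 0.0, 0.3]
opening: 0.0871
```

Call:
step_arm(
  plan="8.7 2.4 -3 0 0 0 0;8.7 2.4 -3 0 0 0 0;8.7 2.4 -3 0 0 0 0;8.7 2.4 -3 0 0 0 0;8.7 2.4 -3 0 0 0 0;8.7 0 0 0 0 0 0",
)

```text
clock: 3.65
tool_pos: [0.5149, -0.0353, 0.304]
orientation: [-180.0, -0.0, 17.2]
force: [0.7, -0.1, -0.7]
opening: 0.0868
```

Run:
```python
from h import *
import pickle
o=telemetry.get_obs(); print(o["tool_pos"],o["orientation"],o["joint_pos"])
C=cam("wrist"); im=snapshot("wrist"); pickle.dump(C,open("pics/w1.pkl","wb"))
cv2.imwrite("pics/w1.png",im)
cv2.imwrite("pics/w1c.png",cv2.resize(im[0:300,100:460],None,fx=2,fy=2,interpolation=cv2.INTER_CUBIC))
```

```text
[ 0.5149377  -0.03534177  0.30395367] [-1.79965117e+02 -2.53453403e-03  1.71989832e+01] [ 1.78604811e+01  2.93747428e+00 -1.17441379e+01 -3.60278170e-02
 -7.53154536e+01  8.93476349e+01]
```

View pics/w1c.png

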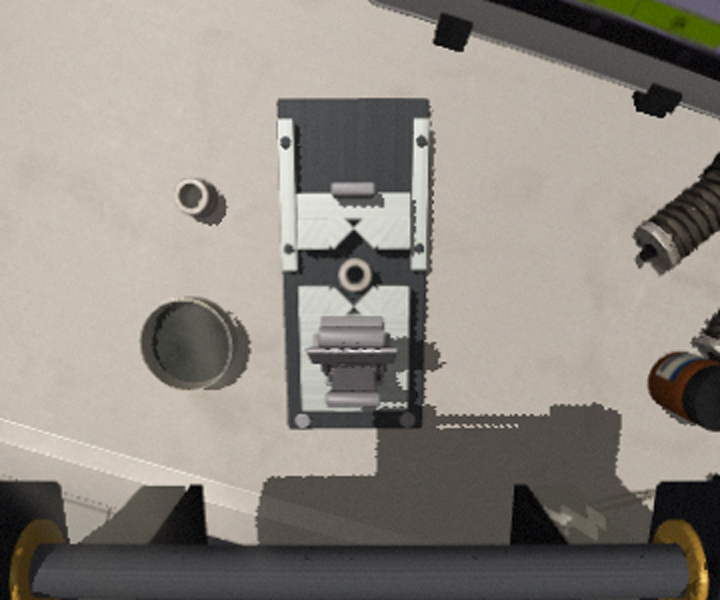

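Run:
```python
import cv2
a=cv2.imread("pics/w1.png")[140:220,235:320]; cv2.imwrite("pics/w1d.png",cv2.resize(a,None,fx=7,fy=7,interpolation=cv2.INTER_CUBIC))
a=cv2.imread("pics/scene0.png")[155:225,265:315]; cv2.imwrite("pics/s0d.png",cv2.resize(a,None,fx=8,fy=8,interpolation=cv2.INTER_CUBIC))
```

```text
(no output)
```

View pics/w1d.png

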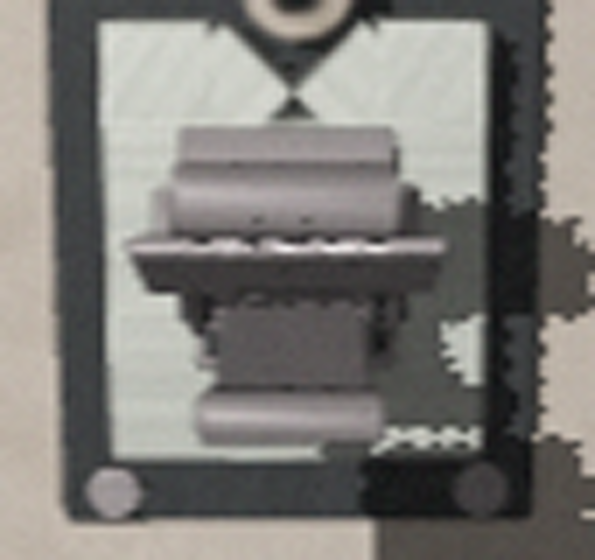

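View pics/s0d.png

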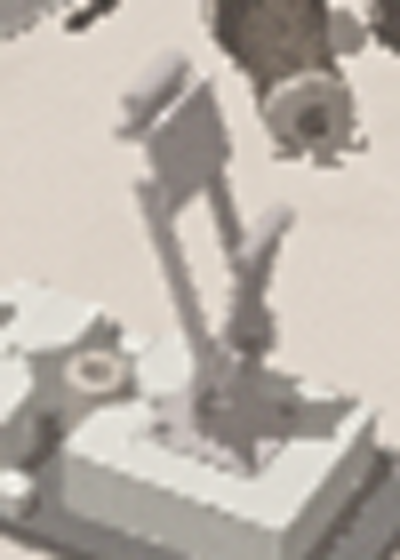

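Run:
```python
from h import *
import pickle
C=pickle.load(open("pics/w1.pkl","rb"))
S=cam("scene");T=cam("top")
c=lambda u,v:(100+(u+.5)/2-.5,(v+.5)/2-.5)
d=lambda u,v:(235+(u+.5)/7-.5,140+(v+.5)/7-.5)
e=lambda u,v:(265+(u+.5)/8-.5,155+(v+.5)/8-.5)
r=lambda a:np.round(np.array(a)*1000,1)
b=[onz(C,c(*p),.012) for p in [(277,99),(430,98),(421,428),(289,428)]]; print("base",r(b), r(np.mean(b,0)))
s=[onz(C,c(*p),.024) for p in [(279,119),(429,119),(283,270),(428,270)]]; print("strip",r(s))
hf=[onz(C,d(*p),.042) for p in [(98,20),(490,20),(487,460),(110,460)]]; print("half",r(hf))
f=np.mean(b[2:],0)-np.mean(b[:2],0); print("yaw",np.degrees(np.arctan2(f[1],f[0])))
f=np.mean(hf[2:],0)-np.mean(hf[:2],0); print("yaw half",np.degrees(np.arctan2(f[1],f[0])),np.linalg.norm(f))
yaw=np.radians(-162.65); X=np.array([np.cos(yaw),np.sin(yaw),0]); Y=np.array([-X[1],X[0],0])
O1=np.mean(hf,0)-.044*X; O2=np.mean(s,0)+.06*X; print("O half",r(O1),"O strip",r(O2),"O base",r(np.mean(b,0)))
O=(O1+O2)/2; O[2]=0; print("O",r(O))
fx=lambda P:r([(P-O)@X,(P-O)@Y,P[2]])
print("bush",fx(onz(C,c(355,274),.046)))
print("keeper",fx(onz(C,c(331,182),.0665)),fx(onz(C,c(375,182),.0665)))
def mid(Cm,p):
    o,v=ray(Cm,p); t=-((o-O)@Y)/(v@Y); return fx(o+v*t)
def lev(Cm,p,R,hx=.045,hz=.064):  # intersect wrist ray projected on midplane with circle? print line
    o,v=ray(Cm,p); return [fx(o+v*((z-o[2])/v[2])) for z in (.10,.12,.14,.16,.18,.19)]
print("bar W",lev(C,d(289,200),0)); print("tip W",lev(C,d(291,418),0))
print("bar S",mid(S,e(155,85))); print("tip S",mid(S,e(268,232)))
```

```text
base [[664.5  68.5  12. ]
 [695.8 -31.1  12. ]
 [471.5 -99.9  12. ]
 [441.4  -2.3  12. ]] [568.3 -16.2  12. ]
strip [[650.7  61.7  24. ]
 [680.2 -34.1  24. ]
 [555.8  32.4  24. ]
 [586.  -65.2  24. ]]
half [[550.1  18.3  42. ]
 [572.5 -54.5  42. ]
 [488.5 -81.8  42. ]
 [465.7  -8.   42. ]]
yaw -162.66023162685147
yaw half -162.3534598907944 0.08840921857288338
O half [561.2 -18.4  42. ] O strip [560.9 -19.2  24. ] O base [568.3 -16.2  12. ]
O [561.  -18.8   0. ]
bush [-8.1  0.4 46. ]
keeper [-64.6 -14.   66.5] [-64.5  13.1  66.5]
bar W [array([ 26.6,  -1.1, 100. ]), array([ 23.8,  -0.9, 120. ]), array([ 21. ,  -0.7, 140. ]), array([ 18.3,  -0.5, 160. ]), array([ 15.5,  -0.3, 180. ]), array([ 14.1,  -0.2, 190. ])]
tip W [array([ 64.9,  -1. , 100. ]), array([ 60. ,  -0.8, 120. ]), array([ 55.2,  -0.6, 140. ]), array([ 50.3,  -0.4, 160. ]), array([ 45.4,  -0.2, 180. ]), array([ 4.29e+01, -1.00e-01,  1.90e+02])]
bar S [ 13.1   0.  176.4]
tip S [ 57.2   0.  131.8]
```

Call:
step_arm(
  plan="0 3.5 -0.05 0 0 0 -0.15;0 3.5 -0.05 0 0 0 0;0 3.5 -0.05 0 0 0 0;0 3.5 -0.05 0 0 0 0;0 0 0 3.8 0 0 0;0 0 0 3.8 0 0 0;0 0 0 3.8 0 0 0;0 0 0 3.8 0 0 0;0 0 0 3.8 0 0 0;0 0 0 3.8 0 0 0;0 0 0 3 0 0 0;0 0 0 0 0 0 0",
)

```text
clock: 4.7
tool_pos: [0.6415, 0.0011, 0.0397]
orientation: [-179.9, 0.6, 17.0]
force: [-1.0, 0.1, -0.4]
opening: 0.0127
```

```bash
cat >> h.py <<'E'
O=np.array([.5610,-.0188,0]);_y=np.radians(-162.65);X=np.array([np.cos(_y),np.sin(_y),0]);Y=np.array([-X[1],X[0],0])
fx=lambda P:np.round(1000*np.array([(P-O)@X,(P-O)@Y,P[2]]),1)
def st():
    o=telemetry.get_obs(); f=o["force"]; print("t",round(o["clock"],2),"tcp_f",fx(o["tool_pos"]),"rpy",o["orientation"].round(2),"F_f",np.round([f@X,f@Y,f[2]],1),"op",o["opening"].round(4))
E
python3 -c "
from h import *
st(); cv2.imwrite('pics/s1.png',cv2.resize(snapshot('scene')[130:260,215:365],None,fx=5,fy=4.6,interpolation=2))"
```

```text
Traceback (most recent call last):
  File "h.py", line 17, in st
    o=telemetry.get_obs(); f=o["force"]; print("t",round(o["clock"],2),"tcp_f",fx(o["tool_pos"]),"rpy",o["orientation"].round(2),"F_f",np.round([f@X,f@Y,f[2]],1),"op",o["opening"].round(4))
                                                                                                                                                                       ^^^^^^^^^^^^^^^^^^
AttributeError: 'float' object has no attribute 'round'
```

```bash
sed -i 's/o\["opening"\].round(4)/round(o["opening"],4)/' h.py
python3 -c "
from h import *
st(); cv2.imwrite('pics/s1.png',cv2.resize(snapshot('scene')[130:260,215:365],None,fx=5,fy=4.6,interpolation=2)); st()"
```

```text
t 4.7 tcp_f [-82.7   5.   39.7] rpy [-179.92    0.64   17.01] F_f [ 0.9 -0.4 -0.4] op 0.0127
t 4.75 tcp_f [-85.    5.4  43.4] rpy [-179.99    0.42   17.07] F_f [-0.2 -0.7  1.6] op 0.0086
```

View pics/s1.png

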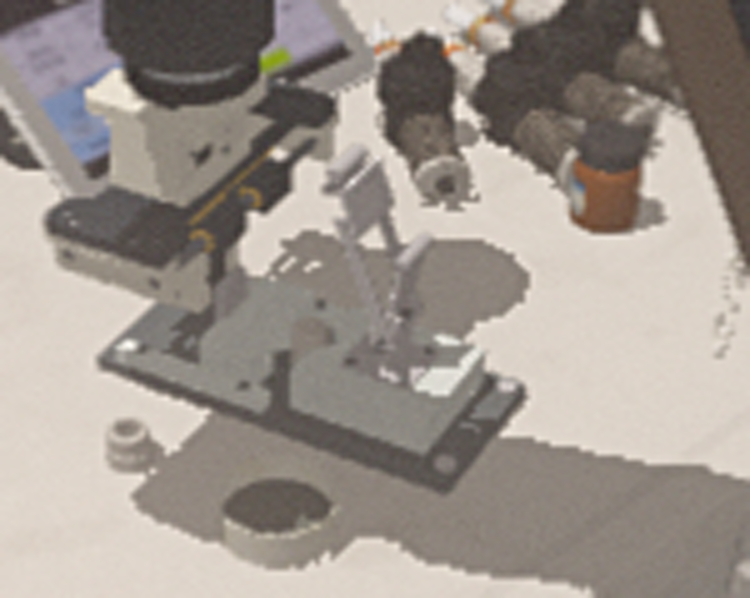

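Call:
step_arm(
  plan="0 0 -0.3 0.4 0 0 -0.3;0 -0.4 -0.2 0.2 0 0 0;0 -0.4 0 0 0 0 0;0 -0.4 0 0 0 0 0;0 -0.4 0 0 0 0 0;0 -0.4 0 0 0 0 0;0 -0.3 0 0 0 0 0;0 -0.2 0 0 0 0 0;0 0 0 0 0 0 0",
)

```text
clock: 5.5
tool_pos: [0.6212, 0.0003, 0.0412]
orientation: [180.0, -0.1, 17.4]
force: [1.8, 0.7, 2.0]
opening: 0.0003
```

```bash
python3 -c "
from h import *
st()"
```

```text
t 5.5 tcp_f [-63.2  -0.2  41.2] rpy [ 1.7999e+02 -7.0000e-02  1.7440e+01] F_f [-1.9 -0.1  2. ] op 0.0003
```

Call:
step_arm(
  plan="0 -0.3 0 0 0 0 0;0 -0.3 0 0 0 0 0;0 -0.2 0 0 0 0 0;0 0 0 0 0 0 0",
)

```text
clock: 5.83
tool_pos: [0.6132, -0.0023, 0.0406]
orientation: [180.0, -0.0, 17.4]
force: [2.6, 0.4, 2.4]
opening: 0.0004
```

```bash
python3 -c "
from h import *
st()"
```

```text
t 5.83 tcp_f [-54.7  -0.2  40.6] rpy [180.    -0.    17.43] F_f [-2.7  0.4  2.4] op 0.0004
```

Call:
step_arm(
  plan="0 -0.1 0 0 0 0 0;0 -0.1 0 0 0 0 0;0 -0.1 0 0 0 0 0;0 0 0 0 0 0 0",
)

```text
clock: 6.17
tool_pos: [0.613, -0.0023, 0.0407]
orientation: [180.0, -0.3, 17.5]
force: [10.9, 1.7, -4.0]
opening: 0.0004
```

```bash
python3 -c "
from h import *
st()"
```

```text
t 6.17 tcp_f [-54.5  -0.2  40.7] rpy [179.98  -0.26  17.46] F_f [-10.9   1.6  -4. ] op 0.0004
```

Call:
step_arm(
  plan="6 1 0 0 0 0 0;6 0.6 0 -1 0 0 0;6 0 0 -3.8 0 0 0;6 0 0 -3.8 0 0 0;6 0 0 -3.8 0 0 0;6 0 0 -3.8 0 0 0;6 0 0 -3.8 0 0 0;6 0 0 -2 0 0 0;6 -2 0 0 0 0 0;6 -3 0 0 0 0 0;6 -3 0 0 0 0 0;6 0 0 0 0 0 0",
)

```text
clock: 7.17
tool_pos: [0.544, -0.0237, 0.2601]
orientation: [-179.9, 0.3, 17.4]
force: [0.3, 0.2, -1.1]
opening: 0.06
```

Call:
step_arm(
  plan="6 0 0 0 0 0 0;6 0 0 0 0 0 0",
)

```text
clock: 7.33
tool_pos: [0.549, -0.0224, 0.2602]
orientation: [-180.0, 0.1, 17.4]
force: [-0.1, -0.2, 0.6]
opening: 0.0598
```

```bash
python3 -c "
from h import *
import pickle
st(); C=cam('wrist'); im=snapshot('wrist'); pickle.dump(C,open('pics/w2.pkl','wb')); cv2.imwrite('pics/w2.png',im); cv2.imwrite('pics/w2c.png',cv2.resize(im[20:340,100:460],None,fx=2.2,fy=1.87*1,interpolation=2)); cv2.imwrite('pics/w2f.png',im)"
```

```text
t 7.33 tcp_f [ 1.250e+01 -2.000e-01  2.602e+02] rpy [-1.7999e+02  1.0000e-01  1.7420e+01] F_f [0.2 0.2 0.6] op 0.0598
```

View pics/w2f.png

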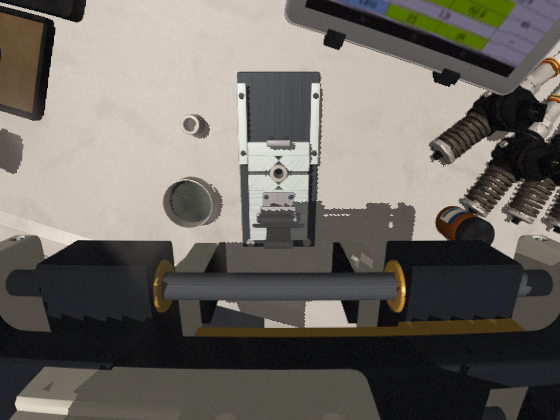

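```bash
python3 -c "
import cv2
a=cv2.imread('pics/w2.png')[130:250,225:330]; cv2.imwrite('pics/w2d.png',cv2.resize(a,None,fx=5,fy=5,interpolation=2))"
```

View pics/w2d.png

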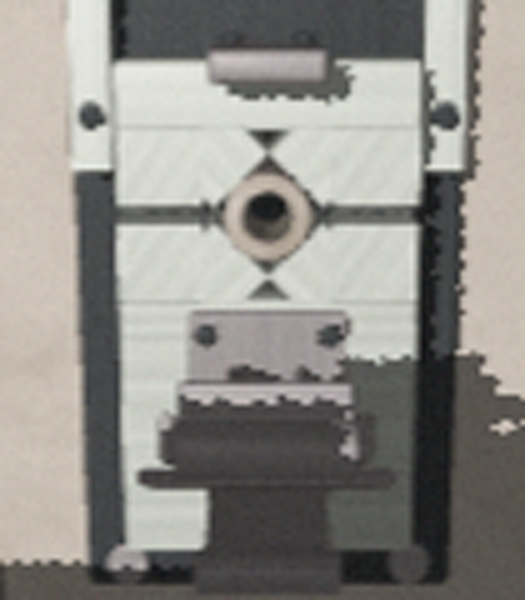

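```bash
python3 -c "
from h import *
import pickle
C=pickle.load(open('pics/w2.pkl','rb'))
d=lambda u,v:(225+(u+.5)/5-.5,130+(v+.5)/5-.5)
print('bar',fx(onz(C,d(265,443),.180)),fx(onz(C,d(160,443),.180)),fx(onz(C,d(348,443),.18)))
print('keeper',fx(onz(C,d(267,49),.0665)),'bush',fx(onz(C,d(268,213),.046)),'half0',fx(onz(C,d(268,226),.042)),'tip',fx(onz(C,d(268,580),.13)))
print(fx(telemetry.get_obs()['tool_pos']))"
```

```text
bar [ 14.5  -0.8 180. ] [ 14.5 -18.1 180. ] [ 14.5  12.9 180. ]
keeper [-43.6  -0.8  66.5] bush [-2.9 -0.6 46. ] half0 [ 1.  -0.6 42. ] tip [ 59.6  -0.4 130. ]
[ 1.21e+01 -2.00e-01  2.60e+02]
```

Call:
step_arm(
  plan="6 0 0 3 0 0 0;6 0 0 3 0 0 0;6 0 0 2 0 0 0;6 0 0 0.5 0 0 0;6 0 0 0 0 0 0;3.8 0 0 0 0 0 0;3.2 0 0 0 0 0 0",
)

```text
clock: 7.97
tool_pos: [0.5507, -0.022, 0.1769]
orientation: [180.0, -0.1, 17.5]
force: [-0.9, -0.4, 0.7]
opening: 0.0518
```

```bash
python3 -c "
from h import *
st(); im=snapshot('wrist'); cv2.imwrite('pics/w3.png',cv2.resize(im[170:330,180:380],None,fx=4,fy=3.7,interpolation=2)); cv2.imwrite('pics/s3.png',cv2.resize(snapshot('scene')[130:230,235:345],None,fx=6,fy=5.9,interpolation=2));st()"
```

```text
t 7.97 tcp_f [ 10.8  -0.  176.9] rpy [ 1.7997e+02 -1.0000e-01  1.7450e+01] F_f [0.9 0.2 0.7] op 0.0518
t 8.07 tcp_f [ 1.10e+01 -1.00e-01  1.77e+02] rpy [ 1.7999e+02 -1.3000e-01  1.7440e+01] F_f [ 0.1 -0.   0.4] op 0.044
```

View pics/w3.png

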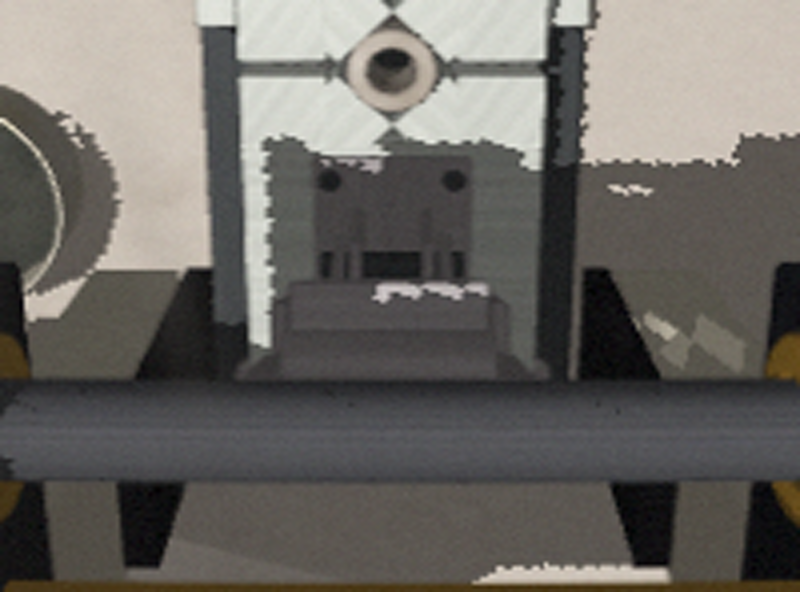

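View pics/s3.png

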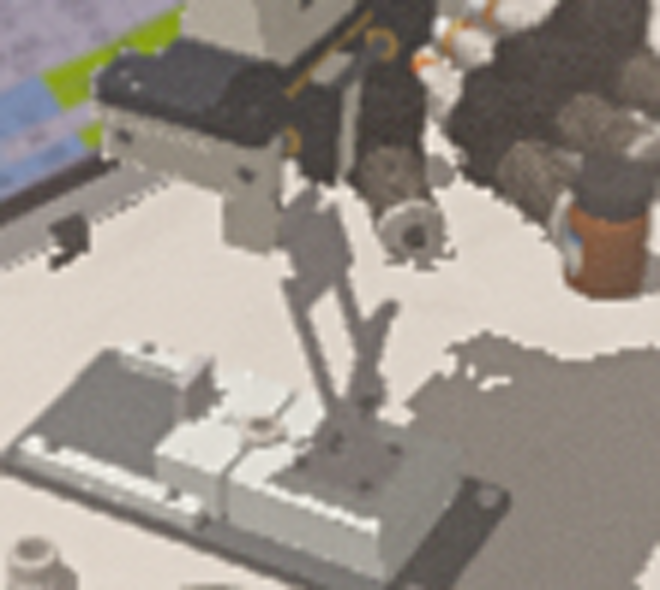

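Call:
step_arm(
  plan="4.4 -0.15 0 0.25 0 0 0;4.4 0 0 0 0 0 0;2.8 0 0 0 0 0 0;2.8 0 0 0 0 0 0;2.8 0 0 0 0 0 0;2.8 0 0 0 0 0 0",
)

```text
clock: 8.57
tool_pos: [0.5486, -0.0222, 0.1736]
orientation: [-180.0, -0.1, 17.4]
force: [0.6, 3.4, 3.4]
opening: 0.0292
```

```bash
python3 -c "
from h import *
st(); im=snapshot('wrist'); cv2.imwrite('pics/w4.png',cv2.resize(im[170:330,180:380],None,fx=4,fy=3.7,interpolation=2)); cv2.imwrite('pics/s4.png',cv2.resize(snapshot('scene')[130:230,235:345],None,fx=6,fy=5.9,interpolation=2));st()"
```

```text
t 8.57 tcp_f [ 12.8  -0.5 173.6] rpy [-1.7998e+02 -9.0000e-02  1.7440e+01] F_f [-1.5 -3.1  3.4] op 0.0292
t 8.67 tcp_f [ 12.9  -0.4 173.5] rpy [-1.7999e+02 -8.0000e-02  1.7450e+01] F_f [-0.8 -4.5  3.5] op 0.0291
```

View pics/s4.png

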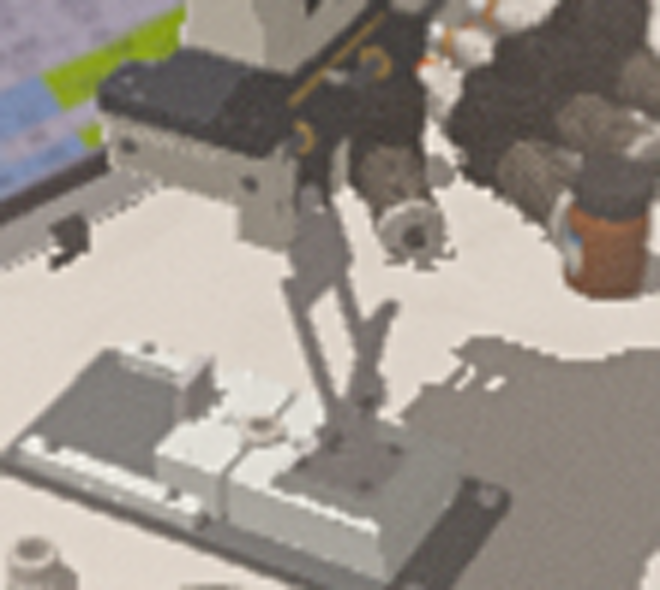

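View pics/w4.png

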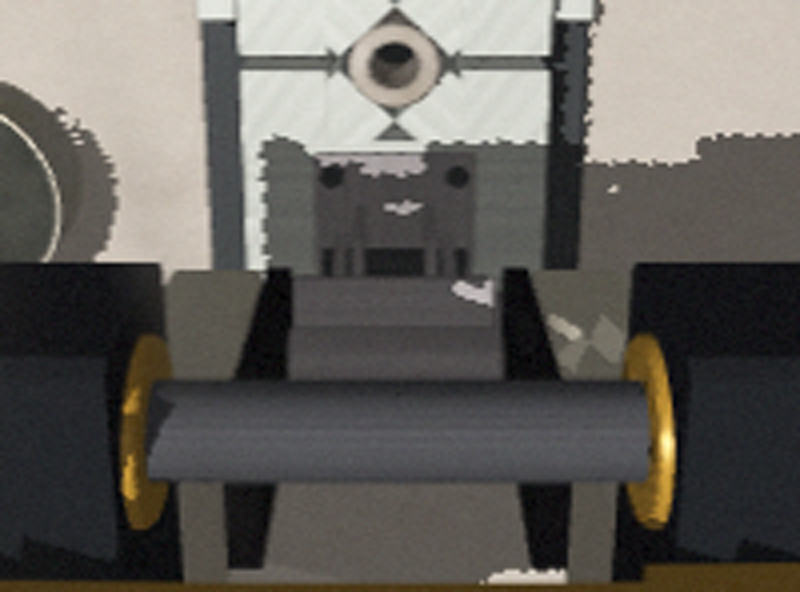

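Call:
step_arm(
  plan="2.8 1 0 0.4 0 0 0;2.8 1 0 0.45 0 0 0;2.8 0.9 0 0.55 0 0 0;2.8 0.85 0 0.55 0 0 0;2.8 0.75 0 0.7 0 0 0;2.8 0.75 0 0.7 0 0 0;2.8 0.6 0 0.8 0 0 0;2.8 0.6 0 0.8 0 0 0;2.8 0.5 0 0.9 0 0 0;2.8 0.4 0 0.9 0 0 0;2.8 0 0 0 0 0 0;2.8 0 0 0 0 0 0",
)

```text
clock: 9.67
tool_pos: [0.6173, -0.0008, 0.1042]
orientation: [-180.0, 0.2, 17.4]
force: [-3.9, 3.3, -0.6]
opening: 0.029
```

```bash
python3 -c "
from h import *
st(); im=snapshot('wrist'); cv2.imwrite('pics/w5.png',cv2.resize(im[170:350,180:380],None,fx=4,fy=3.3,interpolation=2)); cv2.imwrite('pics/s5.png',cv2.resize(snapshot('scene')[130:230,235:345],None,fx=6,fy=5.9,interpolation=2));st()"
```

```text
t 9.67 tcp_f [-59.1  -0.4 104.2] rpy [-1.7998e+02  1.7000e-01  1.7420e+01] F_f [ 2.8 -4.3 -0.6] op 0.029
t 9.77 tcp_f [-58.9  -0.4 105. ] rpy [-1.7998e+02  1.4000e-01  1.7410e+01] F_f [ 4.1 -5.1 -1.2] op 0.0291
```

View pics/s5.png

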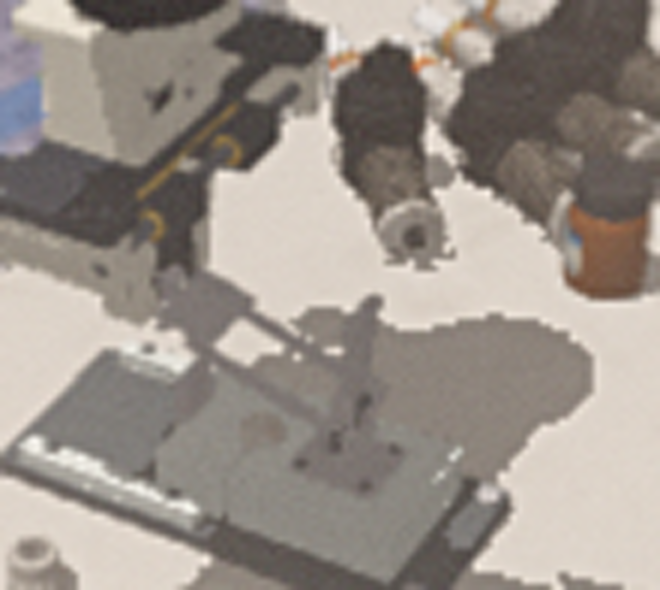

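View pics/w5.png

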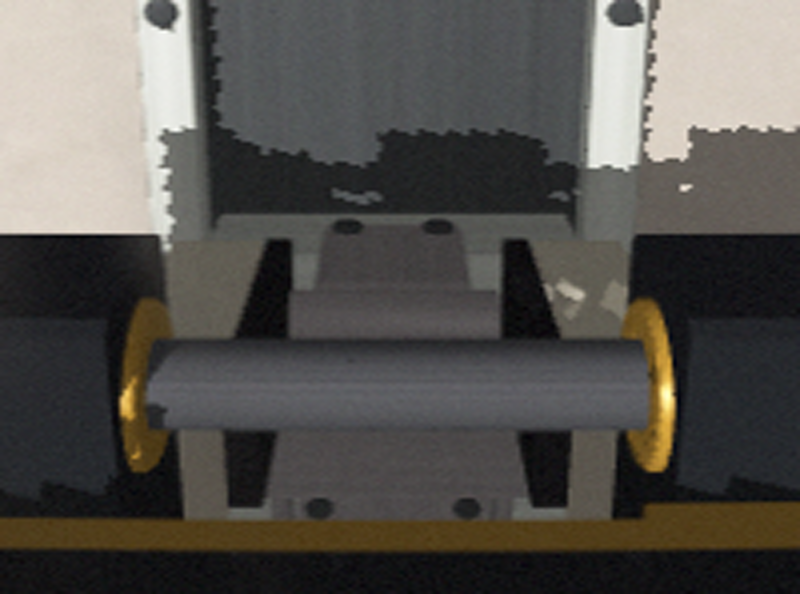

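Call:
step_arm(
  plan="2.8 0.4 0 0.9 0 0 0;2.8 0.4 0 0.9 0 0 0;2.8 0.2 0 0.8 0 0 0;2.8 0.1 0 0.7 0 0 0;2.8 0 0 0 0 0 0;2.8 0 0 0 0 0 0",
)

```text
clock: 10.27
tool_pos: [0.6272, 0.0022, 0.0721]
orientation: [-180.0, 0.2, 17.4]
force: [-5.3, 2.6, 0.7]
opening: 0.0292
```

```bash
python3 -c "
from h import *
st(); im=snapshot('wrist'); cv2.imwrite('pics/w6.png',cv2.resize(im[170:350,180:380],None,fx=4,fy=3.3,interpolation=2)); cv2.imwrite('pics/s6.png',cv2.resize(snapshot('scene')[130:230,235:345],None,fx=6,fy=5.9,interpolation=2));st()"
```

```text
t 10.27 tcp_f [-69.4  -0.3  72.1] rpy [-1.7999e+02  1.7000e-01  1.7420e+01] F_f [ 4.3 -4.   0.7] op 0.0292
t 10.37 tcp_f [-69.5  -0.4  72.5] rpy [-1.7998e+02  1.5000e-01  1.7410e+01] F_f [ 4.8 -3.8 -0.1] op 0.0293
```

View pics/s6.png

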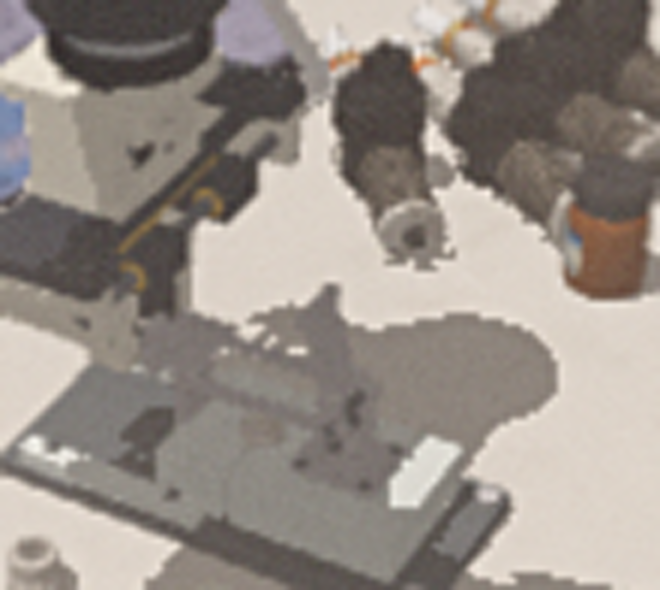

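View pics/w6.png

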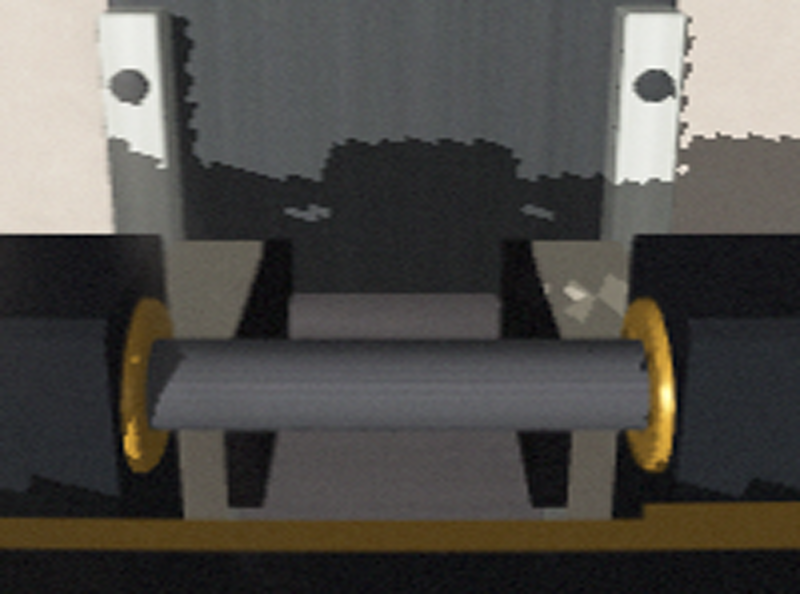

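Call:
step_arm(
  plan="2.8 0 0 0.5 0 0 0;2.8 0 0 0.5 0 0 0;2.8 0 0 0.4 0 0 0;2.8 0 0 0.1 0 0 0;2.8 0 0 0 0 0 0;2.8 0 0 0 0 0 0",
)

```text
clock: 10.87
tool_pos: [0.6281, 0.0025, 0.0579]
orientation: [-180.0, 0.0, 17.4]
force: [-3.6, 3.5, 1.5]
opening: 0.0293
```

```bash
python3 -c "
from h import *
st(); cv2.imwrite('pics/s7.png',cv2.resize(snapshot('scene')[130:230,235:345],None,fx=6,fy=5.9,interpolation=2))"
```

```text
t 10.87 tcp_f [-70.4  -0.3  57.9] rpy [-1.7999e+02  4.0000e-02  1.7430e+01] F_f [ 2.4 -4.4  1.5] op 0.0293
```

View pics/s7.png

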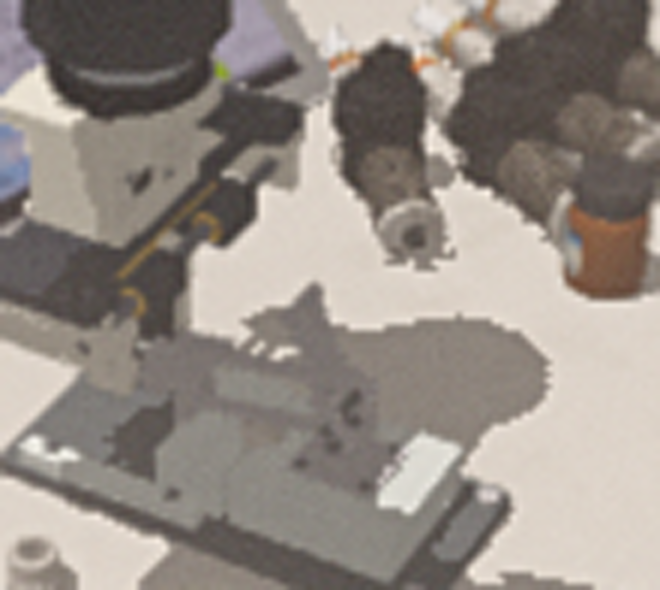

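Call:
step_arm(
  plan="2.8 0 0 0.1 0 0 0;2.8 0 0 0.1 0 0 0;2.8 0 0 0 0 0 0;2.8 0 0 0 0 0 0",
)

```text
clock: 11.25
tool_pos: [0.6281, 0.0025, 0.0561]
orientation: [-180.0, 0.0, 17.4]
force: [-4.5, 3.3, 1.3]
opening: 0.0291
```

Call:
step_arm(
  plan="2.8 0 0 0.15 0 0 0;2.8 0 0 0 0 0 0;2.8 0 0 0 0 0 0",
)

```text
clock: 11.5
tool_pos: [0.6282, 0.0025, 0.0552]
orientation: [180.0, 0.0, 17.4]
force: [-6.0, 4.3, 6.0]
opening: 0.0292
```

```bash
python3 -c "
from h import *
st()"
```

```text
t 11.5 tcp_f [-70.5  -0.3  55.2] rpy [1.7999e+02 1.0000e-02 1.7440e+01] F_f [ 4.4 -5.9  6. ] op 0.0292
```

Call:
step_arm(
  plan="2.8 -0.2 0 0 0 0 0;2.8 -0.2 0 0 0 0 0;2.8 -0.2 0 0 0 0 0;2.8 -0.2 0 0 0 0 0;2.8 0 0 0 0 0 0;2.8 0 0 0 0 0 0",
)

```text
clock: 12.0
tool_pos: [0.6261, 0.0019, 0.0568]
orientation: [180.0, -0.6, 17.5]
force: [7.0, 6.8, 0.3]
opening: 0.0295
```

```bash
python3 -c "
from h import *
st(); cv2.imwrite('pics/s8.png',cv2.resize(snapshot('scene')[130:230,235:345],None,fx=6,fy=5.9,interpolation=2))"
```

```text
t 12.0 tcp_f [-68.3  -0.4  56.8] rpy [179.95  -0.61  17.52] F_f [-8.7 -4.4  0.3] op 0.0295
```

View pics/s8.png

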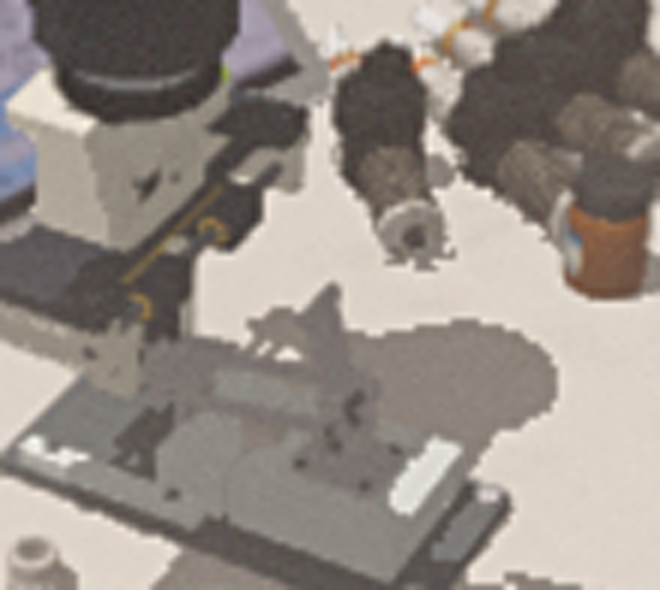

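Call:
step_arm(
  plan="2.8 -0.2 0 0.05 0 0 0;2.8 -0.2 0 0.05 0 0 0;2.8 -0.2 0 0.05 0 0 0;2.8 0 0 0 0 0 0;2.8 0 0 0 0 0 0",
)

```text
clock: 12.47
tool_pos: [0.6227, 0.0008, 0.0566]
orientation: [179.9, -0.9, 17.6]
force: [10.4, 7.6, 3.9]
opening: 0.029
```

```bash
python3 -c "
from h import *
st(); cv2.imwrite('pics/s9.png',cv2.resize(snapshot('scene')[130:230,235:345],None,fx=6,fy=5.9,interpolation=2)); cv2.imwrite('pics/w9.png',cv2.resize(snapshot('wrist')[170:350,180:380],None,fx=4,fy=3.3,interpolation=2));"
```

```text
t 12.47 tcp_f [-64.7  -0.3  56.6] rpy [179.92  -0.87  17.57] F_f [-12.2  -4.1   3.9] op 0.029
```

View pics/s9.png

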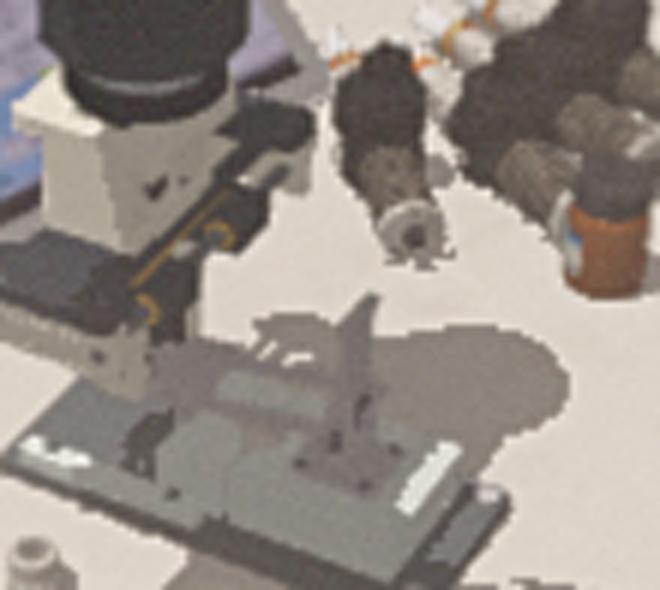

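View pics/w9.png

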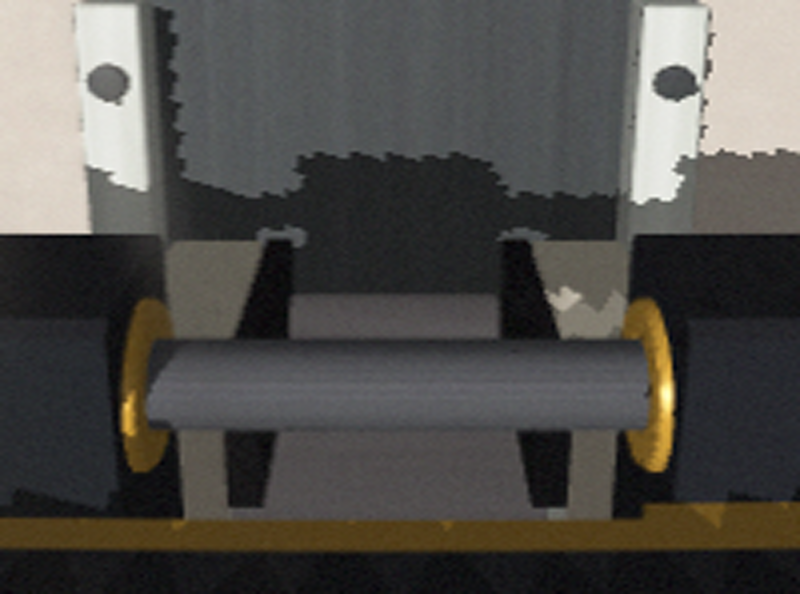

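Call:
step_arm(
  plan="2.8 -0.15 0 0 0 0 0;2.8 -0.15 0 0 0 0 0;2.8 -0.15 0 0 0 0 0;2.8 0 0 0 0 0 0;2.8 0 0 0 0 0 0",
)

```text
clock: 12.98
tool_pos: [0.6201, -0.0001, 0.0573]
orientation: [179.9, -1.1, 17.6]
force: [12.5, 8.8, 3.6]
opening: 0.0289
```

```bash
python3 -c "
from h import *
st(); cv2.imwrite('pics/s10.png',cv2.resize(snapshot('scene')[130:230,235:345],None,fx=6,fy=5.9,interpolation=2))"
```

```text
t 12.98 tcp_f [-62.   -0.3  57.3] rpy [179.9   -1.05  17.6 ] F_f [-14.5  -4.7   3.6] op 0.0289
```

View pics/s10.png

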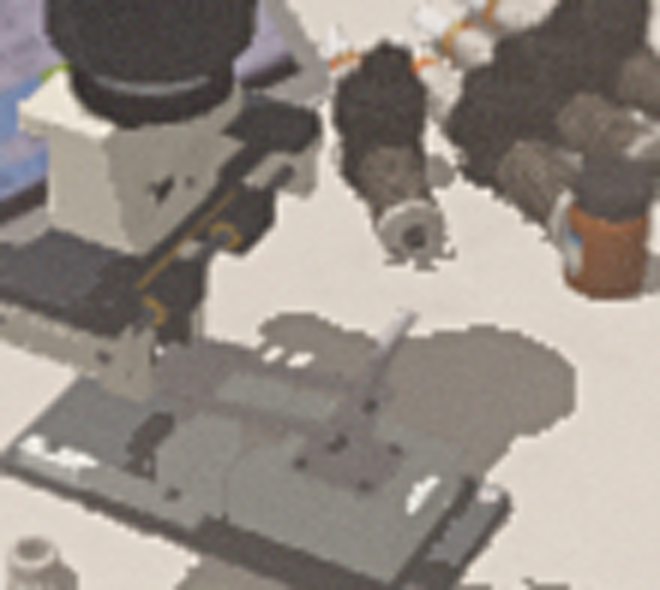

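Call:
step_arm(
  plan="2.8 -0.1 0 0.05 0 0 0;2.8 -0.1 0 0.05 0 0 0;2.8 -0.1 0 0 0 0 0;2.8 0 0 0 0 0 0;2.8 0 0 0 0 0 0",
)

```text
clock: 13.45
tool_pos: [0.6198, -0.0001, 0.0574]
orientation: [179.9, -1.3, 17.6]
force: [17.3, 10.1, 3.5]
opening: 0.0292
```

```bash
python3 -c "
from h import *
st(); cv2.imwrite('pics/s11.png',cv2.resize(snapshot('scene')[130:230,235:345],None,fx=6,fy=5.9,interpolation=2))"
```

```text
t 13.45 tcp_f [-61.7  -0.3  57.4] rpy [179.87  -1.34  17.65] F_f [-19.5  -4.5   3.5] op 0.0292
```

View pics/s11.png

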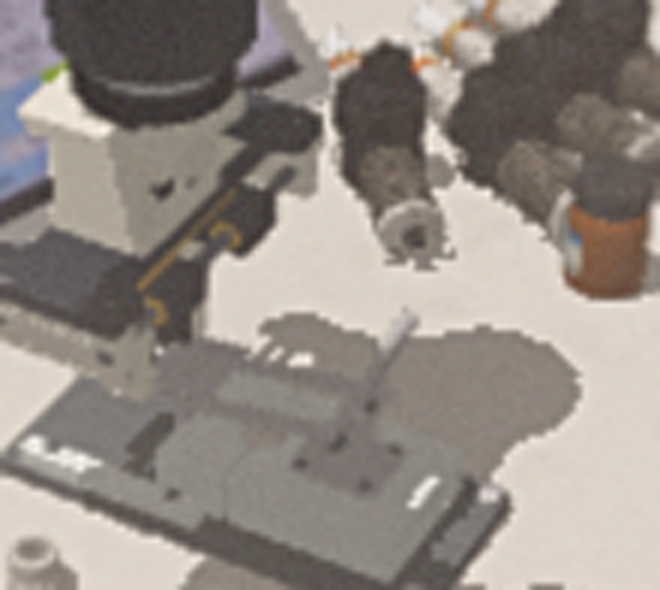

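Call:
step_arm(
  plan="2.8 0.3 0 0 0 0 0;2.8 0.3 0 0 0 0 0;2.8 0.3 0 0 0 0 0;2.8 0 0 0 0 0 0",
)

```text
clock: 13.83
tool_pos: [0.6206, -0.0, 0.0566]
orientation: [179.9, -0.5, 17.6]
force: [-6.7, 7.0, 24.7]
opening: 0.0291
```

```bash
python3 -c "
from h import *
st()"
```

```text
t 13.83 tcp_f [-62.5  -0.1  56.6] rpy [179.91  -0.46  17.56] F_f [ 4.3 -8.7 24.7] op 0.0291
```

Call:
step_arm(
  plan="2.8 -0.1 0 -0.15 0 0 0;2.8 0 0 -0.05 0 0 0;2.8 0 0 0 0 0 0",
)

```text
clock: 14.08
tool_pos: [0.6202, -0.0001, 0.0572]
orientation: [179.9, -0.6, 17.5]
force: [1.3, 5.8, 9.4]
opening: 0.0294
```

```bash
python3 -c "
from h import *
st()"
```

```text
t 14.08 tcp_f [-62.1  -0.2  57.2] rpy [179.94  -0.55  17.53] F_f [-3.  -5.1  9.4] op 0.0294
```

Now I'll release, then look before rising.

Call:
step_arm(
  plan="4 0 0 0 0 0 0;5.5 0 0 0 0 0 0;5.5 0 0 0 0 0 0;5.5 0 0 0 0 0 0;5.5 0 0 0 0 0 0",
)

```text
clock: 14.5
tool_pos: [0.6154, -0.0019, 0.0536]
orientation: [180.0, 0.0, 17.4]
force: [0.3, 0.7, -0.6]
opening: 0.0534
```

```bash
python3 -c "
from h import *
st(); cv2.imwrite('pics/s12.png',cv2.resize(snapshot('scene')[130:230,235:345],None,fx=6,fy=5.9,interpolation=2)); cv2.imwrite('pics/w12.png',cv2.resize(snapshot('wrist')[170:350,180:380],None,fx=4,fy=3.3,interpolation=2));"
```

```text
t 14.5 tcp_f [-56.9   0.1  53.6] rpy [1.7999e+02 5.0000e-02 1.7410e+01] F_f [-0.5 -0.6 -0.6] op 0.0534
```

View pics/s12.png

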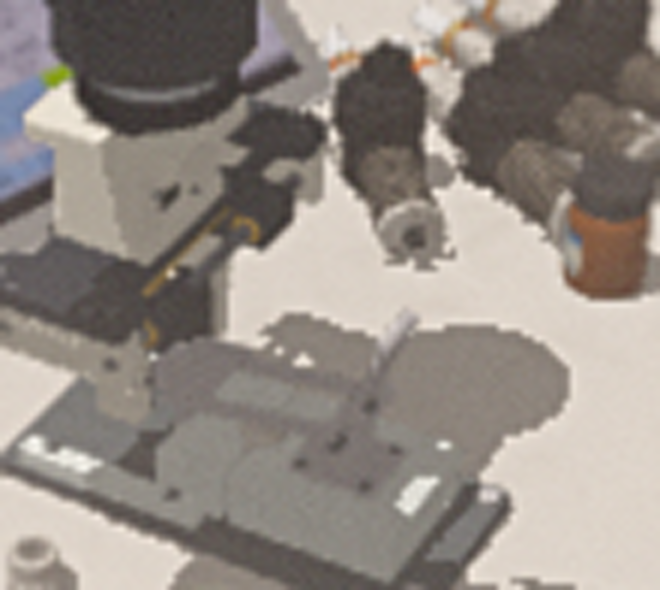

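View pics/w12.png

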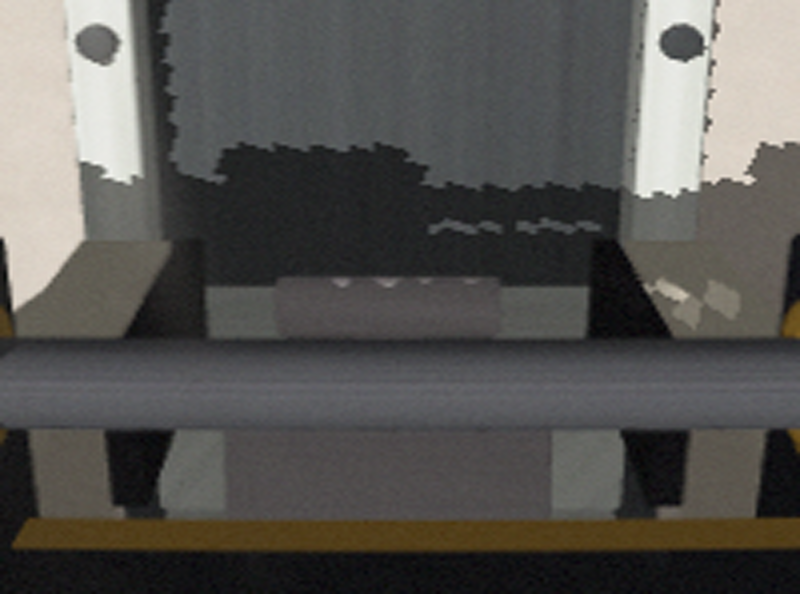

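Call:
step_arm(
  plan="5.5 0 0 -3.5 0 0 0;5.5 0 0 -4 0 0 0;5.5 0 0 -4 0 0 0;5 0 0 -4 0 0 0;3 -2 0 0 0 0 0;2 -4 0 0 0 0 0;0 -4 0 0 0 0 0;0 -2 0 0 0 0 0;0 0 0 0 0 0 0;0 0 0 0 0 0 0",
)

```text
clock: 15.43
tool_pos: [0.5003, -0.0378, 0.2091]
orientation: [-180.0, -0.1, 17.4]
force: [1.2, 0.7, 0.4]
opening: 0.0155
```

```bash
python3 -c "
from h import *
import pickle
st(); S=cv2.resize(snapshot('scene')[130:230,235:345],None,fx=6,fy=5.9,interpolation=2); cv2.imwrite('pics/s13.png',S)
C=cam('wrist');im=snapshot('wrist');pickle.dump(C,open('pics/w13.pkl','wb'));cv2.imwrite('pics/w13.png',im)"
```

```text
t 15.43 tcp_f [ 63.6   0.  209.1] rpy [-1.800e+02 -5.000e-02  1.742e+01] F_f [-1.4 -0.3  0.4] op 0.0155
```

View pics/s13.png

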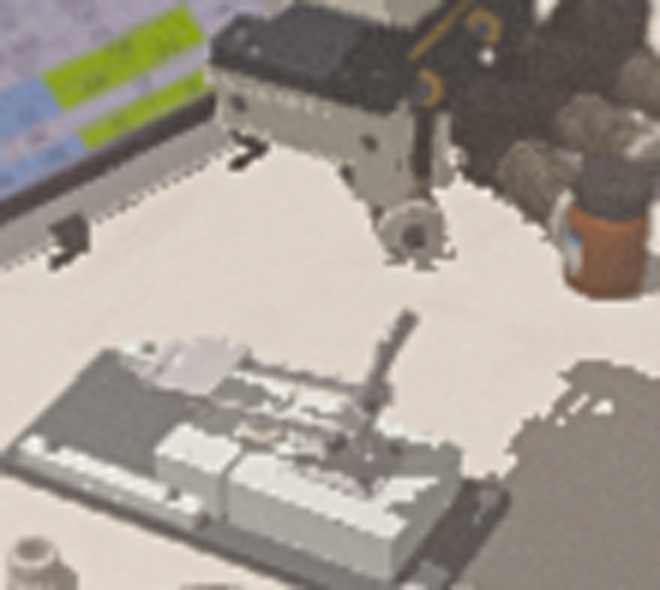

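View pics/w13.png

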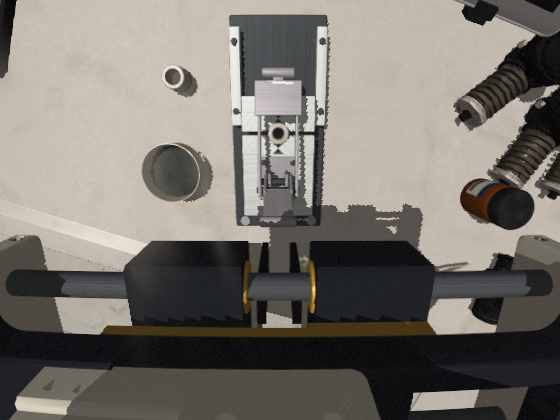

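```bash
python3 -c "
from h import *
import pickle
C=pickle.load(open('pics/w13.pkl','rb')); S=cam('scene')
print('bar',fx(onz(C,(278.5,72),.062)),'bush',fx(onz(C,(278.5,133),.046)))
o,v=ray(S,(302.1,183.5)); t=-((o-O)@Y)/(v@Y); p=fx(o+v*t); print('tip',p,np.arctan2(p[2]-64,p[0]-45), np.hypot(p[2]-64,p[0]-45))
a=cv2.imread('pics/w13.png')[55:150,225:335]; cv2.imwrite('pics/w13d.png',cv2.resize(a,None,fx=6,fy=6,interpolation=2))"
```

```text
bar [-58.6   0.   62. ] bush [-2.   0.1 46. ]
tip [ 69.1   0.  136.6] 1.2502859536557784 76.4955554264429
```

View pics/w13d.png

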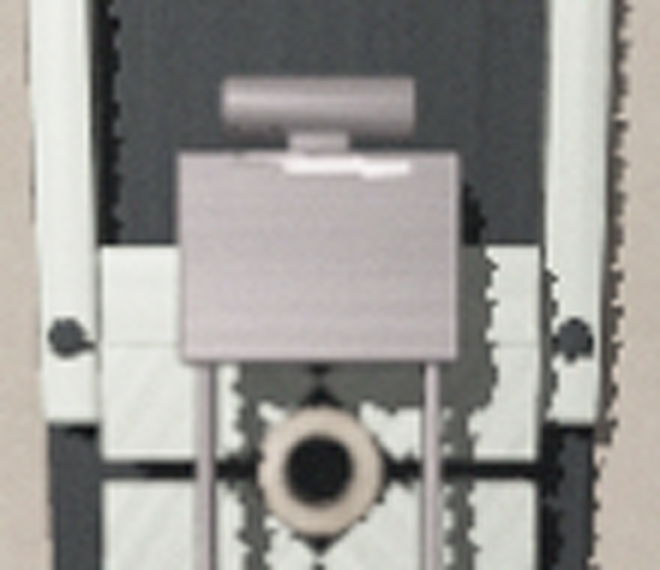

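Call:
step_arm(
  plan="0 -0.4 0 3 0 0 0;0 -0.4 0 3 0 0 0;0 0 0 1 0 0 0;0 0 0 0 0 0 0;0 0 0 0 0 0 0",
)

```text
clock: 15.95
tool_pos: [0.4945, -0.0397, 0.1386]
orientation: [180.0, 0.1, 17.5]
force: [0.2, 0.2, 1.2]
opening: 0.0005
```

```bash
python3 -c "
from h import *
st(); cv2.imwrite('pics/s14.png',cv2.resize(snapshot('scene')[130:230,235:345],None,fx=6,fy=5.9,interpolation=2))"
```

```text
t 15.95 tcp_f [6.970e+01 1.000e-01 1.386e+02] rpy [1.7996e+02 8.0000e-02 1.7470e+01] F_f [-0.2 -0.1  1.2] op 0.0005
```

View pics/s14.png

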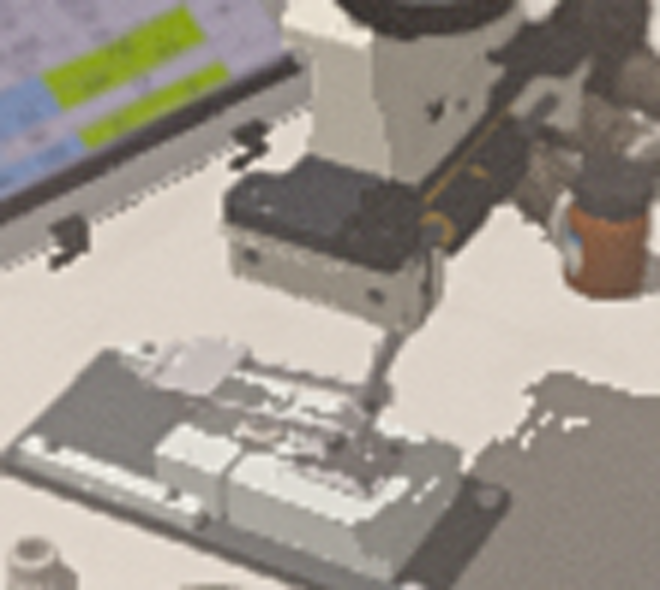

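Call:
step_arm(
  plan="0 -0.3 0 0.4 0 0 0;0 -0.2 0 0.4 0 0 0;0 -0.4 0 0.3 0 0 0;0 -0.4 0 0.3 0 0 0;0 -0.4 0 0.35 0 0 0;0 0 0 0 0 0 0",
)

```text
clock: 16.5
tool_pos: [0.474, -0.0463, 0.1235]
orientation: [180.0, 0.2, 17.5]
force: [-21.4, 0.4, 33.8]
opening: 0.0002
```

```bash
python3 -c "
from h import *
st(); cv2.imwrite('pics/s15.png',cv2.resize(snapshot('scene')[130:230,235:345],None,fx=6,fy=5.9,interpolation=2))"
```

```text
t 16.5 tcp_f [ 91.2   0.3 123.5] rpy [179.96   0.25  17.45] F_f [20.3 -6.8 33.8] op 0.0002
```

View pics/s15.png

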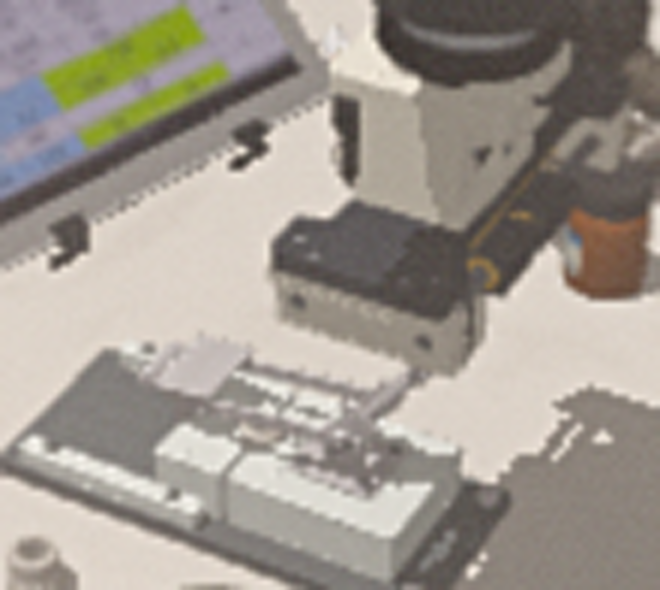

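Call:
step_arm(
  plan="0 0.4 0 -1 0 0 0;0 0.8 0 -1 0 0 0;0 1 0 0 0 -6 0;0 0 0 0 0 -6 0;0 0 0 0 0 -6 0;0 0 0 0 0 -6 0;0 0 0 0 0 -6 0;0 0 0 0 0 0 0",
)

```text
clock: 17.22
tool_pos: [0.4992, -0.0378, 0.1373]
orientation: [180.0, 30.7, 17.5]
force: [0.5, -0.1, -1.6]
opening: 0.0005
```

```bash
python3 -c "
from h import *
st(); im=snapshot('scene'); cv2.imwrite('pics/s16f.png',im); cv2.imwrite('pics/s16.png',cv2.resize(im[130:230,235:345],None,fx=6,fy=5.9,interpolation=2)); cv2.imwrite('pics/w16.png',snapshot('wrist'));st()"
```

```text
t 17.22 tcp_f [ 64.7  -0.3 137.3] rpy [180.    30.7   17.46] F_f [-0.5  0.2 -1.6] op 0.0005
t 17.32 tcp_f [ 65.2  -0.2 139.4] rpy [-179.99   30.11   17.44] F_f [1.4 0.3 1. ] op 0.0006
```

View pics/s16.png

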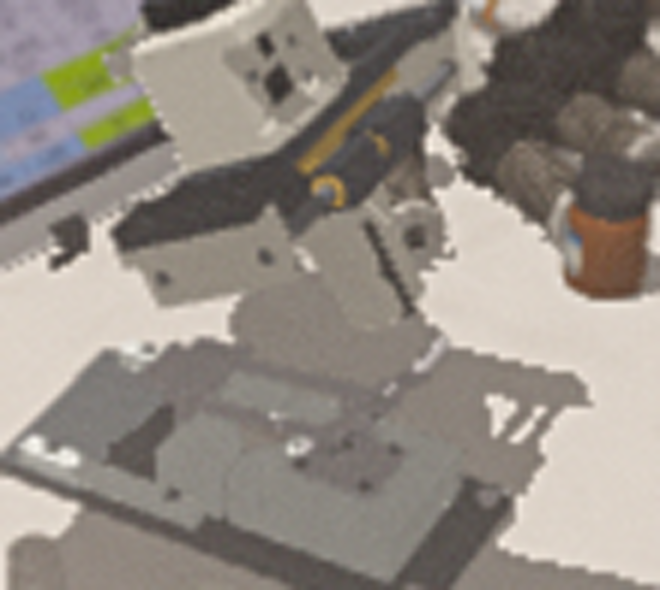

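View pics/w16.png

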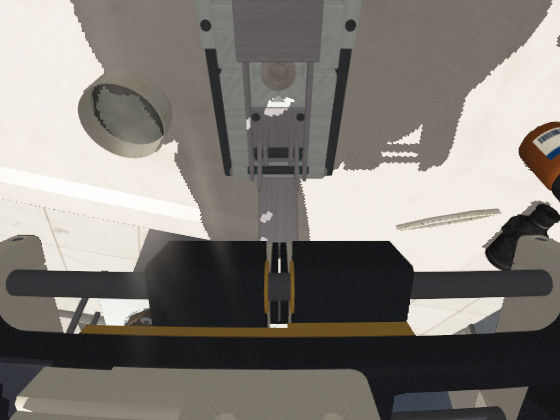

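```bash
python3 -c "
from h import *
S=cam('scene')
def tip(u,v):
    o,v=ray(S,(235+(u+.5)/6-.5,130+(v+.5)/5.9-.5)); t=-((o-O)@Y)/(v@Y); p=fx(o+v*t); return p,np.arctan2(p[2]-64,p[0]-45), np.hypot(p[2]-64,p[0]-45)
print(tip(430,354)); print(tip(405,318))
for a in (1.2,1.1,1,.9,.8,.7,.6,.5):
    q=proj(S,O+X*(.045+.068*np.cos(a))+np.array([0,0,.064+.068*np.sin(a)]))[0]; print(a,((q-[235,130])*[6,5.9]).round())
"
```

```text
(array([ 82.3,   0. , 121.1]), np.float64(0.9921468461871914), np.float64(68.20337235063967))
(array([ 69. ,   0. , 136.6]), np.float64(1.251527156883555), np.float64(76.46410922779391))
1.2 [403. 332.]
1.1 [415. 341.]
1 [426. 351.]
0.9 [437. 362.]
0.8 [447. 373.]
0.7 [455. 384.]
0.6 [463. 396.]
0.5 [469. 409.]
```

```bash
cat > plan.py <<'E'
import numpy as np
def axis(p): p=np.radians(p); return np.array([np.sin(p),-np.cos(p)]),np.array([-np.cos(p),-np.sin(p)])
def tcp(a,p): return np.array([45+68*np.cos(a),64+68*np.sin(a)])-4.5*axis(p)[0]
def rows(cur,p,seq):
    for a,p2 in seq:
        t=tcp(a,p2); z,x=axis(p); d=t-cur
        print(a,"x %.2f z %.2f turn %.1f"%(d@x/10,d@z/10,p-p2)); cur=t;p=p2
E
python3 -c "
from plan import *
A=np.array([1,.9,.8,.7,.6,.5,.4,.3,.2,.1,0,-.05]);P=[42,42,38,34,30,25,20,16,12,8,4,4]
rows(np.array([65.2,139.4]),30,[(1.0,42)])
rows(tcp(1.0,42),42,list(zip(A[1:],P[1:])))"
```

```text
1.0 x -0.43 z 1.96 turn -12.0
0.9 x -0.15 z 0.66 turn 0.0
0.8 x -0.11 z 0.68 turn 4.0
0.7 x -0.09 z 0.68 turn 4.0
0.6 x -0.07 z 0.68 turn 4.0
0.5 x -0.06 z 0.68 turn 5.0
0.4 x -0.05 z 0.68 turn 5.0
0.3 x -0.03 z 0.68 turn 4.0
0.2 x -0.01 z 0.68 turn 4.0
0.1 x 0.01 z 0.68 turn 4.0
0.0 x 0.03 z 0.68 turn 4.0
-0.05 x 0.03 z 0.34 turn 0.0
```

Call:
step_arm(
  plan="0 0 0 0 0 -6 0;0 0 0 0 0 -6 0;0 0 0 0.8 0 0 0;0 0 0 0.8 0 0 0;0 0 0 0 0 0 0;0 0 0 0 0 0 0",
)

```text
clock: 17.82
tool_pos: [0.4879, -0.0417, 0.1307]
orientation: [180.0, 41.8, 17.4]
force: [0.1, -0.4, 0.1]
opening: 0.0006
```

```bash
python3 -c "
from h import *
st()"
```

```text
t 17.82 tcp_f [7.660e+01 1.000e-01 1.307e+02] rpy [179.99  41.77  17.42] F_f [0.1 0.5 0.1] op 0.0006
```

Call:
step_arm(
  plan="0 0.15 0 0.5 0 0 0;0 0 0 0.3 0 0 0;0 -0.1 0 0.35 0 0 0;0 -0.1 0 0.35 0 0 0;0 0 0 0 0 0 0",
)

```text
clock: 18.23
tool_pos: [0.4778, -0.0447, 0.1186]
orientation: [-180.0, 42.0, 17.4]
force: [-0.3, 0.2, 0.1]
opening: 0.0004
```

```bash
python3 -c "
from h import *
st(); im=snapshot('scene'); cv2.imwrite('pics/s17.png',cv2.resize(im[130:230,235:345],None,fx=6,fy=5.9,interpolation=2));st()"
```

```text
t 18.23 tcp_f [ 87.2  -0.  118.6] rpy [-180.     41.97   17.43] F_f [ 0.3 -0.3  0.1] op 0.0004
t 18.28 tcp_f [ 86.9  -0.  118.5] rpy [-180.     41.98   17.43] F_f [0.6 0.1 0.8] op 0.0004
```

View pics/s17.png

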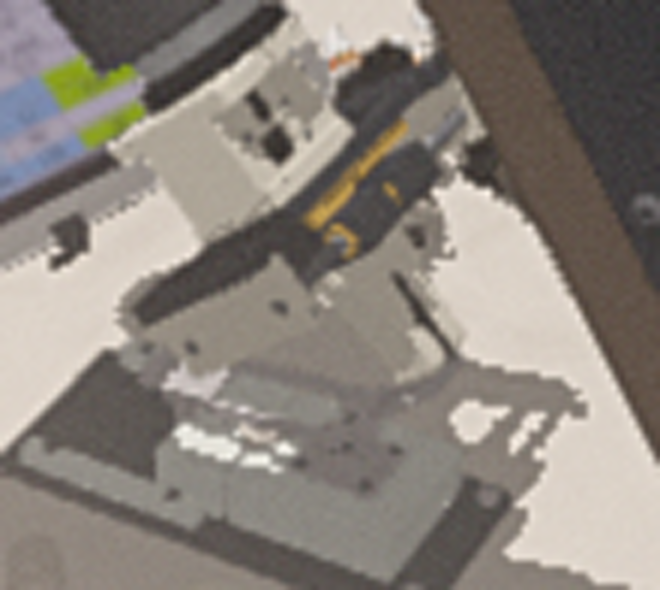

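```bash
python3 -c "
from h import *
st(); cv2.imwrite('pics/w18.png',snapshot('wrist')); t=snapshot('top'); cv2.imwrite('pics/t18.png',cv2.resize(t[135:255,235:345],None,fx=5,fy=5,interpolation=2))"
```

```text
t 18.28 tcp_f [ 86.9  -0.  118.5] rpy [-180.     41.98   17.43] F_f [0.6 0.1 0.8] op 0.0004
```

View pics/w18.png

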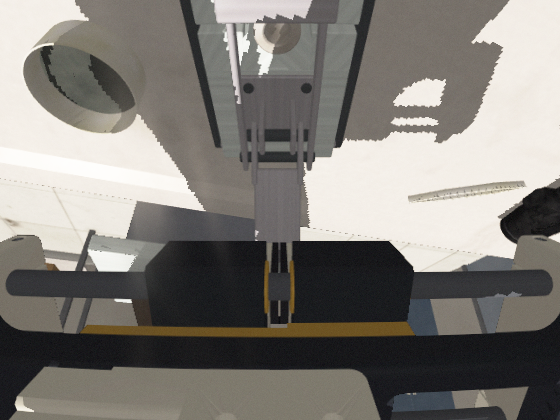

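View pics/t18.png

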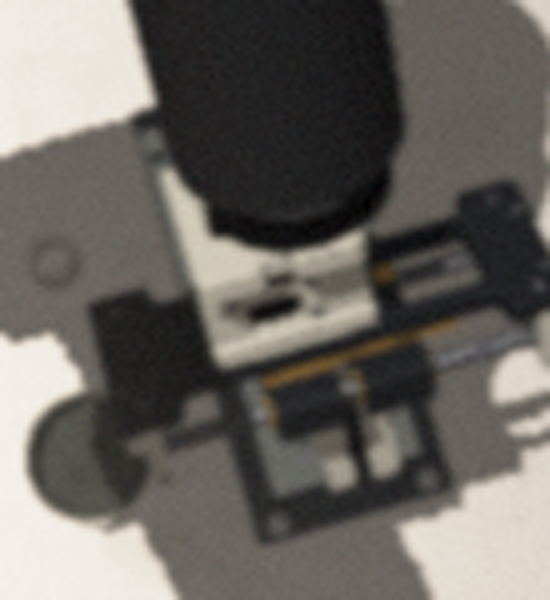

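```bash
python3 -c "
from h import *
import pickle
C=pickle.load(open('pics/w13.pkl','rb')); D=cam('wrist')
for z in (.068,.072,.08,.09): print(z,fx(onz(C,(278,80),z)),fx(onz(C,(278,114.8),z)),fx(onz(D,(277,22.5),z)))
print('bush',fx(onz(D,(277,37),.046)),fx(onz(D,(248.5,89),.042)))
# lever tip/handle sight: project tip for angles
for a in (1.,.9,.8,.7,.6): print(a,proj(D,O+X*(.045+.068*np.cos(a))+np.array([0,0,.064+.068*np.sin(a)]))[0].round(), proj(cam('scene'),O+X*(.045+.068*np.cos(a))+np.array([0,0,.064+.068*np.sin(a)]))[0].round())
"
```

```text
0.068 [-50.6  -0.4  68. ] [-19.4  -0.4  68. ] [-16.2  -0.5  68. ]
0.072 [-50.1  -0.4  72. ] [-19.3  -0.4  72. ] [-18.1  -0.5  72. ]
0.08 [-49.   -0.4  80. ] [-19.   -0.4  80. ] [-21.9  -0.5  80. ]
0.09 [-47.6  -0.4  90. ] [-18.7  -0.4  90. ] [-26.6  -0.4  90. ]
bush [ 0.9 -0.7 46. ] [ 32.1 -16.6  42. ]
1.0 [278. 258.] [306. 189.]
0.9 [278. 255.] [308. 191.]
0.8 [278. 252.] [309. 193.]
0.7 [278. 248.] [311. 195.]
0.6 [278. 243.] [312. 197.]
```

Call:
step_arm(
  plan="0 -0.1 0 0.35 0 2 0;0 0 0 0.35 0 2 0;0 -0.1 0 0.35 0 2 0;0 0 0 0.35 0 2 0;0 0 0 0 0 0 0",
)

```text
clock: 18.8
tool_pos: [0.468, -0.0478, 0.1094]
orientation: [-180.0, 33.8, 17.4]
force: [-0.3, 0.6, 1.4]
opening: 0.0001
```

```bash
python3 -c "
from h import *
st(); im=snapshot('scene'); cv2.imwrite('pics/s19.png',cv2.resize(im[130:230,235:345],None,fx=6,fy=5.9,interpolation=2));cv2.imwrite('pics/w19.png',snapshot('wrist'));st()"
```

```text
t 18.8 tcp_f [ 9.740e+01 -1.000e-01  1.094e+02] rpy [-179.99   33.84   17.42] F_f [ 0.1 -0.6  1.4] op 0.0001
t 18.9 tcp_f [ 97.   -0.  109.1] rpy [-180.     34.03   17.43] F_f [-0.2  0.  -0.2] op 0.0005
```

View pics/s19.png

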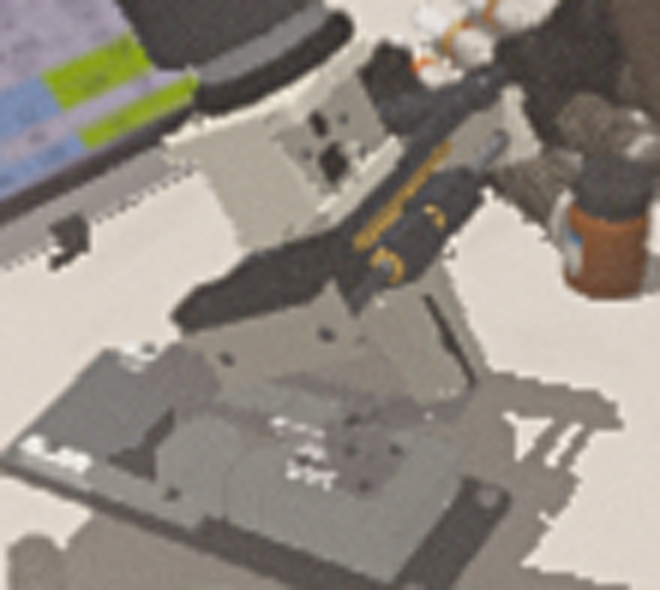

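View pics/w19.png

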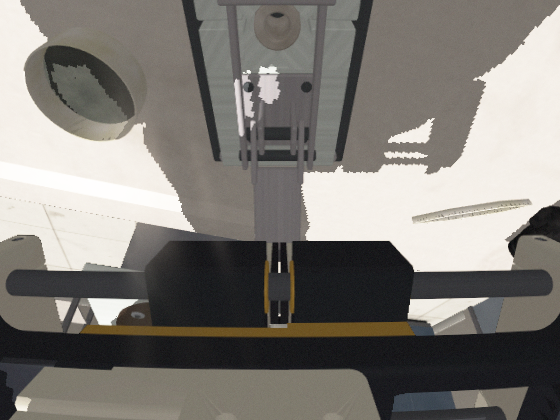

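Call:
step_arm(
  plan="0 0 0 -2 0 0 0;0 0 0 -3 0 0 0;0 0 0 -2 0 0 0;0 0 0 0 0 0 0",
)

```text
clock: 19.23
tool_pos: [0.5095, -0.0354, 0.1692]
orientation: [179.9, 33.8, 17.4]
force: [0.6, -0.1, 1.2]
opening: 0.0009
```

```bash
python3 -c "
from h import *
st(); im=snapshot('scene'); cv2.imwrite('pics/s20.png',cv2.resize(im[130:230,235:345],None,fx=6,fy=5.9,interpolation=2));cv2.imwrite('pics/w20.png',snapshot('wrist'));st()"
```

```text
t 19.23 tcp_f [ 54.1   0.4 169.2] rpy [179.9   33.77  17.44] F_f [-0.6  0.3  1.2] op 0.0009
t 19.33 tcp_f [ 57.2  -0.3 166.4] rpy [-179.98   34.03   17.44] F_f [ 0.4 -0.1 -0.9] op 0.0006
```

View pics/s20.png

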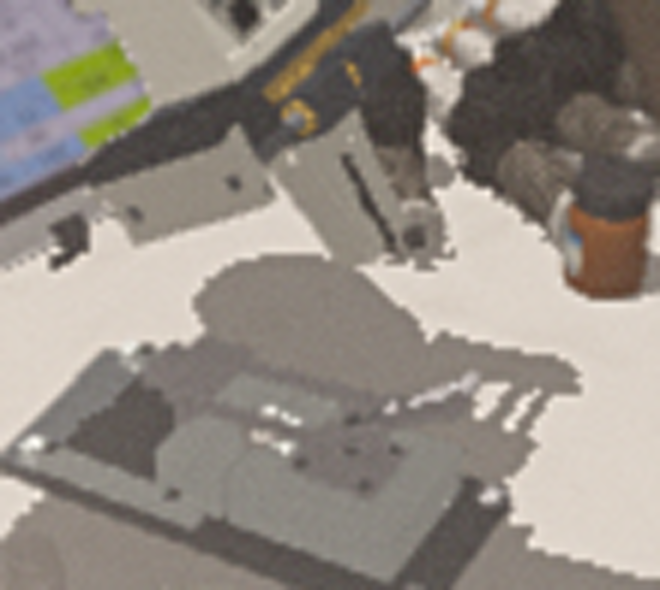

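View pics/w20.png

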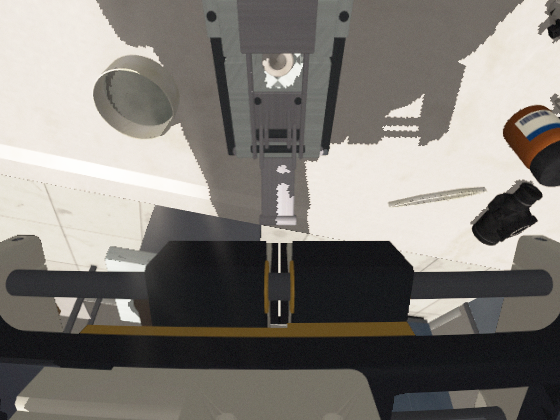

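```bash
python3 -c "
from h import *
C=cam('wrist')
print('cam',fx(-C[2][:3,:3].T@C[2][:3,3]))
for z in (.072,.08,.09): print(z,fx(onz(C,(278,52),z)))
print('bush',fx(onz(C,(280,64),.046)),'half end',fx(onz(C,(278,155),.012)))
def P(x,y,z): return proj(C,O+X*x/1e3+Y*y/1e3+np.array([0,0,z/1e3]))[0].round(1)
print('half0',P(0,38,42),P(88,38,42),'strip end',P(-10,40,24),P(-110,45,24),'keeper top',P(-44,0,66.5),'base end',P(111,0,12))
a=cv2.imread('pics/w20.png')[0:240,180:380]; cv2.imwrite('pics/w20c.png',cv2.resize(a,None,fx=3.5,fy=2.5,interpolation=2))"
```

```text
cam [-91.5  -0.  257.4]
0.072 [-17.   -0.5  72. ]
0.08 [-20.2  -0.5  80. ]
0.09 [-24.2  -0.4  90. ]
bush [ 1.7  0.8 46. ] half end [110.9  -0.8  12. ]
half0 [333.1  59.5] [320.4 156.6] strip end [334.5  35.1] [ 366.1 -158.7] keeper top [278.8  -2.1] base end [278.8 155.1]
```

View pics/w20c.png

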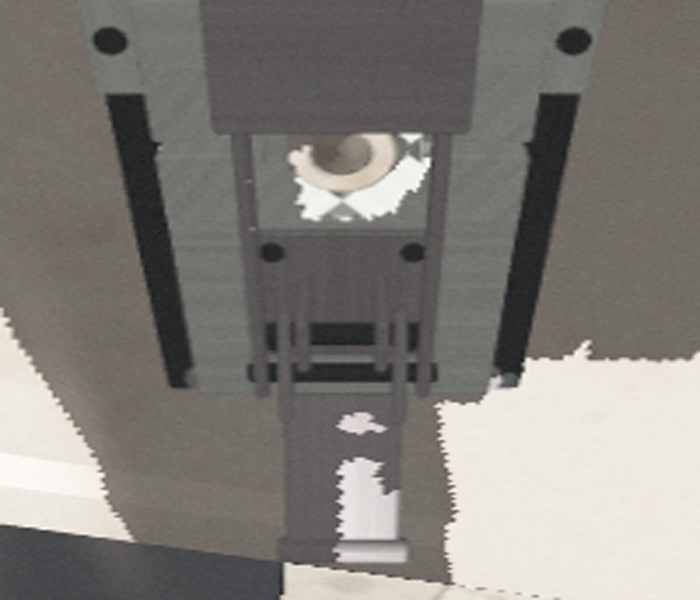

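Call:
step_arm(
  plan="0 0 0 3 0 0 0;0 0 0 3 0 0 0;0 0 0 1 0 0 0;0 0 0 0 0 0 0;0 -0.1 0 0.35 0 2 0;0 0 0 0.35 0 2 0;0 -0.1 0 0.35 0 2 0;0 0 0 0.35 0 2 0;0 -0.1 0 0.35 0 2.5 0;0 0 0 0.35 0 2.5 0",
)

```text
clock: 20.17
tool_pos: [0.458, -0.0512, 0.0928]
orientation: [180.0, 20.8, 17.5]
force: [0.3, -0.1, 0.7]
opening: 0.0003
```

```bash
python3 -c "
from h import *
st(); im=snapshot('scene'); cv2.imwrite('pics/s21.png',cv2.resize(im[130:230,235:345],None,fx=6,fy=5.9,interpolation=2));cv2.imwrite('pics/w21.png',snapshot('wrist'));st()"
```

```text
t 20.17 tcp_f [108.    0.2  92.8] rpy [179.96  20.79  17.46] F_f [-0.2  0.2  0.7] op 0.0003
t 20.27 tcp_f [1.095e+02 1.000e-01 9.330e+01] rpy [179.99  20.86  17.43] F_f [-0.4  0.3  0.4] op 0.0004
```

View pics/s21.png

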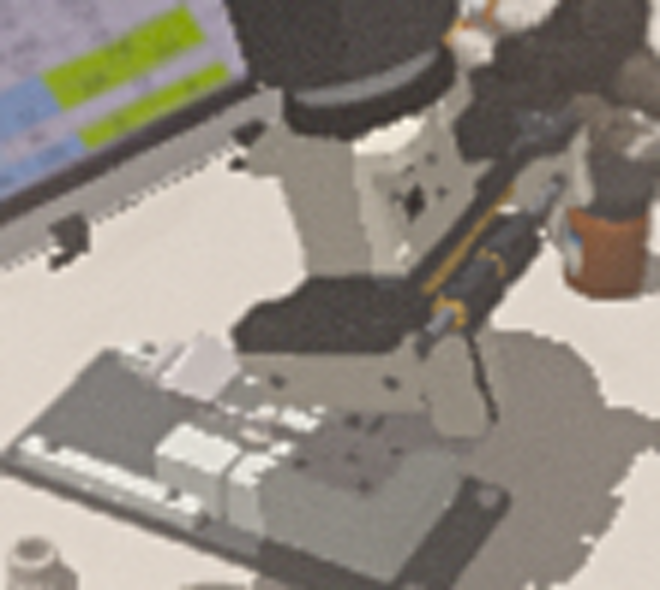

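View pics/w21.png

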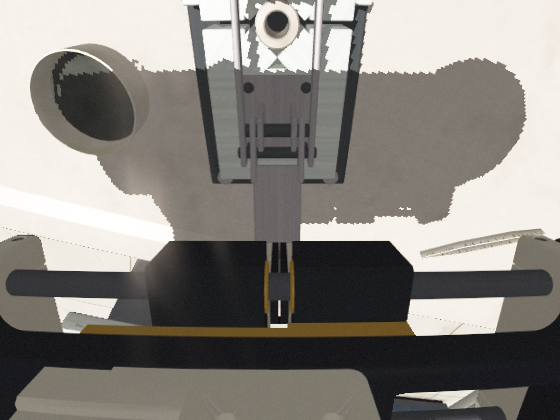

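```bash
python3 -c "
import cv2,numpy as np
a=cv2.imread('pics/s13.png')[290:450,90:330];b=cv2.imread('pics/s21.png')[290:450,90:330]
cv2.imwrite('pics/cmp.png',cv2.resize(np.vstack([a,b]),None,fx=1.8*1.3,fy=1.8,interpolation=2))"
```

```text
(no output)
```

View pics/cmp.png

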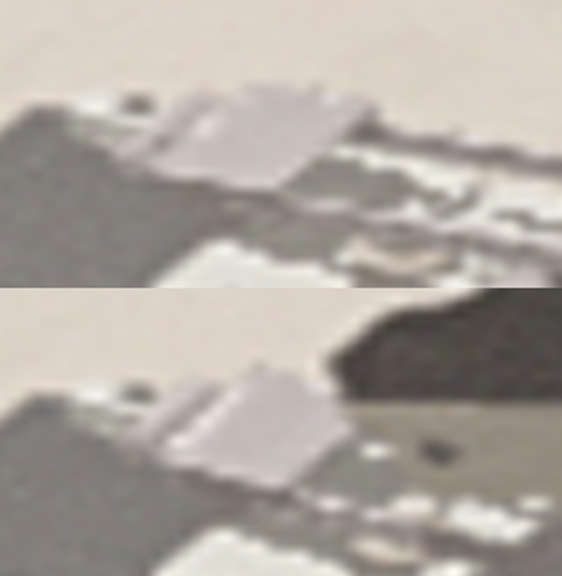

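```bash
python3 -c "
from plan import *
rows(np.array([109.5,93.3]),20.8,[(.3,17),(.2,13),(.1,9),(0,5),(-.04,5)])"
```

```text
0.3 x 0.25 z 0.43 turn 3.8
0.2 x 0.00 z 0.68 turn 4.0
0.1 x 0.02 z 0.68 turn 4.0
0 x 0.04 z 0.68 turn 4.0
-0.04 x 0.03 z 0.27 turn 0.0
```

Call:
step_arm(
  plan="0 0.1 0 0.4 0 3.8 0;0 0.1 0 0.35 0 2 0;0 0 0 0.35 0 2 0;0 0 0 0.35 0 2 0;0 0 0 0.35 0 2 0;0 0 0 0 0 0 0",
)

```text
clock: 20.77
tool_pos: [0.4529, -0.0525, 0.0743]
orientation: [-180.0, 9.2, 17.4]
force: [-0.3, 0.5, -0.1]
opening: 0.0005
```

```bash
python3 -c "
from h import *
st()"
```

```text
t 20.77 tcp_f [113.2  -0.   74.3] rpy [-179.99    9.22   17.42] F_f [ 0.2 -0.6 -0.1] op 0.0005
```

Call:
step_arm(
  plan="0 0 0 0.35 0 2 0;0 0 0 0.35 0 2 0;0 0 0 0.1 0 0 0;0 0 0 0.1 0 0 0;0 0 0 0 0 0 0",
)

```text
clock: 21.18
tool_pos: [0.4547, -0.0524, 0.068]
orientation: [179.9, 5.2, 17.5]
force: [-5.5, 3.1, 29.0]
opening: 0.0004
```

```bash
python3 -c "
from h import *
st()"
```

```text
t 21.18 tcp_f [111.5   0.4  68. ] rpy [179.91   5.17  17.55] F_f [ 4.4 -4.6 29. ] op 0.0004
```

Call:
step_arm(
  plan="0 0 0 -1 0 0 0;0 0 0 -4 0 0 0;0 0 0 -4 0 5 0;0 0 0 -4 0 0 0;0 0 0 -3 0 0 0;0 0 0 0 0 0 0;0 0 0 0 0 0 0",
)

```text
clock: 21.77
tool_pos: [0.462, -0.0498, 0.2275]
orientation: [180.0, 0.0, 17.4]
force: [-0.3, 0.2, -1.0]
opening: 0.0006
```

```bash
python3 -c "
from h import *
st(); im=snapshot('scene'); cv2.imwrite('pics/s22.png',cv2.resize(im[130:230,235:345],None,fx=6,fy=5.9,interpolation=2));C=cam('wrist');w=snapshot('wrist');cv2.imwrite('pics/w22.png',w);cv2.imwrite('pics/w22c.png',cv2.resize(w[0:240,180:380],None,fx=3.5,fy=2.5,interpolation=2))
import pickle;pickle.dump(C,open('pics/w22.pkl','wb'))"
```

```text
t 21.77 tcp_f [1.037e+02 1.000e-01 2.275e+02] rpy [1.7997e+02 3.0000e-02 1.7450e+01] F_f [ 0.2 -0.2 -1. ] op 0.0006
```

View pics/s22.png

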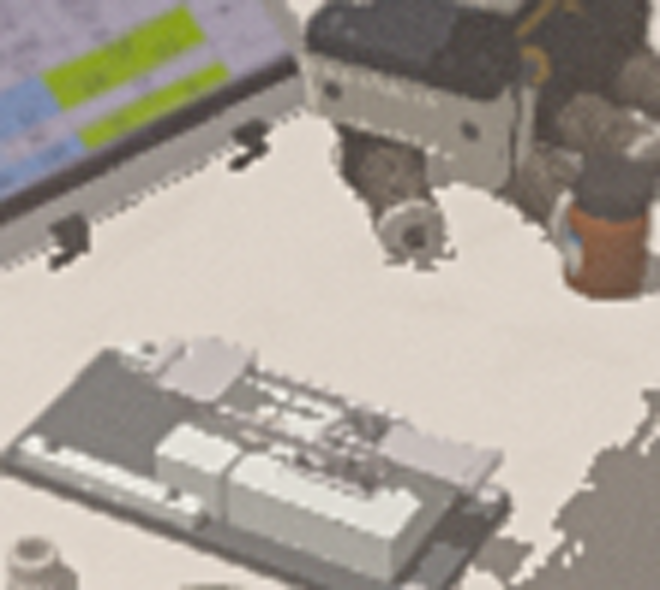

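View pics/w22c.png

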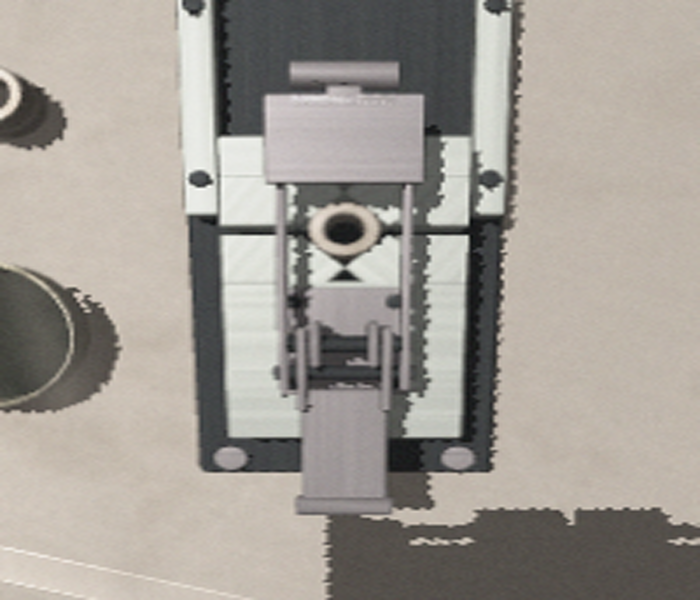

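```bash
python3 -c "
from h import *
import pickle
C=pickle.load(open('pics/w22.pkl','rb'))
f=lambda v,z:fx(onz(C,(278.5,(v+.5)/2.5-.5),z))
print('bar',f(73,.0625),'plate out',f(94,.070),'plate in',f(183,.070),'bush',f(231,.046),'half0',f(235,.042),'jaw in',f(226,.042),'tip',f(506,.064),'half88',f(438,.042))
w=cv2.imread('pics/w22.png')
cv2.imwrite('pics/w22d.png',cv2.resize(w[10:110,230:330],None,fx=6,fy=6,interpolation=2))"
```

```text
bar [-57.5  -0.1  62.5] plate out [-48.1  -0.1  70. ] plate in [-16.2  -0.1  70. ] bush [-0.8 -0.1 46. ] half0 [ 0.5 -0.1 42. ] jaw in [-3.2 -0.1 42. ] tip [114.2   0.   64. ] half88 [87.9 -0.  42. ]
```

View pics/w22d.png

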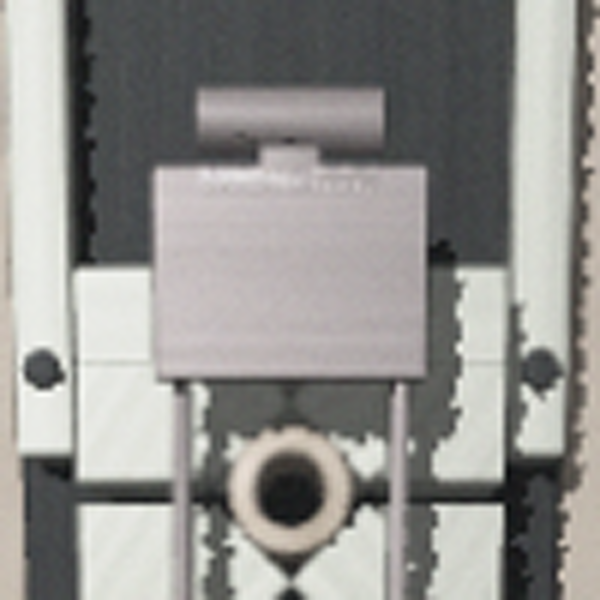

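```bash
python3 -c "
from h import *
S=cam('scene'); im=snapshot('scene')
def P(x,y,z): return ((proj(S,O+X*x/1e3+Y*y/1e3+np.array([0,0,z/1e3]))[0]-[235,130])*[6,5.9]).round()
for a in (0,.1,.2,.3): print(a,P(45+68*np.cos(a),15,64+68*np.sin(a)),P(45+68*np.cos(a),-15,64+68*np.sin(a)))
print('bar ends hooked',P(-57,15,62.5),P(-57,-15,62.5),'keeper-top ride',P(-53,15,72),P(-53,-15,72))
cv2.imwrite('pics/s23.png',cv2.resize(im[130:230,235:345],None,fx=6,fy=5.9,interpolation=2)); cv2.imwrite('pics/t23.png',snapshot('top')); st()"
```

```text
0 [495. 450.] [467. 487.]
0.1 [495. 438.] [467. 475.]
0.2 [494. 427.] [466. 464.]
0.3 [492. 415.] [464. 452.]
bar ends hooked [179. 341.] [147. 374.] keeper-top ride [186. 328.] [154. 361.]
t 21.97 tcp_f [ 1.059e+02 -1.000e-01  2.236e+02] rpy [-179.99    0.39   17.43] F_f [0.1 0.5 0.7] op 0.0008
```

View pics/s23.png

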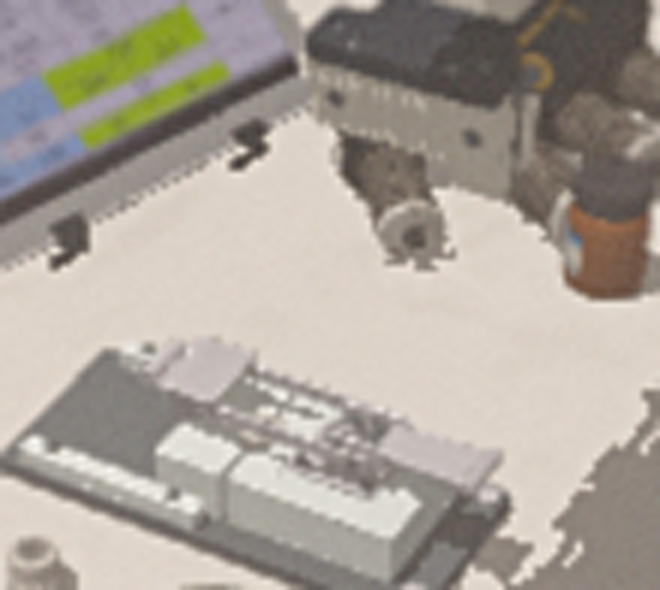

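View pics/t23.png

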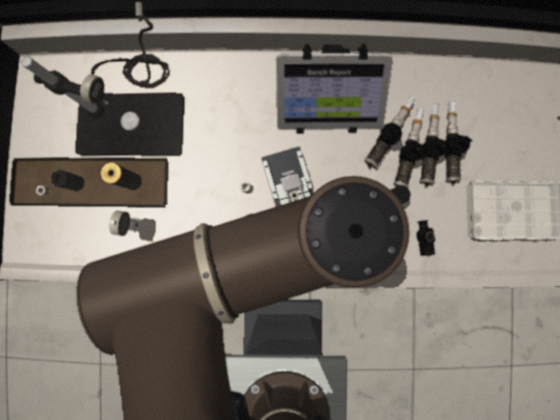

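The lever tip's ends are at about (500,452) and (465,490), against (495,450) and (467,487) predicted for lever 0. The claw bar's ends match the hooked prediction, and the bystanders look unmoved. I'm handing in.

```bash
python3 -c "
from plant import workorder
print(workorder.close_job())"
```

```text
the job is handed in; nothing more can be done
None
```

I pushed the jaw home against the bush and pinched the claw bar to hang the lip behind the keeper. I then drew the bar in until the latch was taut and pressed the lever down to its stop. The job was handed in at about 22 s of the 56 s allowed, with the arm about 160 mm above the latch.

**Last checks**
- **Lever:** it lay level at about 0 rad in the scene view and stayed there after release. The tip measured at fixture x 114 mm against 113 expected.
- **Hook:** the claw bar was at x -57.5 mm. Hooked should give about -57 mm, and an unhooked relaxed claw about -53 mm, so it is on the keeper and stretched by about 4 mm.
- **Bush and jaw:** the bush was between the vees at x -0.8 to -2 mm (nest -2), looking upright. The keeper measured -43.6 mm after the push (clamped value -44).
- **Bystanders:** those in view showed no movement; the arm hid the lap pot and tweezers in the last top view, and I did not measure any of them.

**What did not go smoothly or was not confirmed**
- **First lever push:** with the tool vertical, the finger ended up on the wrong side of the cross bar. It loaded to about 34 N vertically and 20 N sideways. I backed off, tilted the tool and repeated it.
- **Pressing at the stop:** the final push against the stop reached about 29 N.
- **Clamping force:** I could not measure the force on the bush. While closing, the wrist readings were near zero; I put that down to joint friction taking the load, and judged the grip from the hook's stretch alone.

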